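# Rack the filling sleeves and the date stamp

## Task

Clear the loose filling parts into their holders: first hang the wide tapered sleeve in the stand with the big hole, and once it is seated and let go, set the necked tapered insert loosely into its mouth - do not push it down, or the tapers jam. Hang the narrow sleeve in the stand with the small hole and stand the date stamp upright in the rectangular dock, in whatever order suits. Leave the paste cup and the sticker roll beside the work where they are.

Things in the scene. Friction and masses are not known exactly. Their poses are not given: they have to be found in the camera images.
- wide_sleeve: Wide open steel funnel sleeve, 54 mm tall, upright, 160 g. Origin: centre of underside, z its axis. Nose tapers from 34 mm diameter (foot) to 43 mm at 22 mm height; flat shoulder there; straight collar 60 mm diameter from 22 to 54 mm (grip here). Through cone inside: 28 mm at the foot, 50 mm at the mouth. Hung in the wide stand its shoulder rests on the plate: origin 12 mm above the stand's.
- insert: Necked steel insert, 88 mm tall, upright, 140 g. Origin: centre of underside, z its axis. Taper 31 mm diameter (foot) to 52 mm at 49 mm height, slope of the wide sleeve's inside; straight neck 40 mm diameter from 54 to 88 mm (grip here). Loose in the wide sleeve its origin is 8 mm above the sleeve's, 6 mm of taper showing. Release within 5 mm above: it settles by its weight. A push over 30 N jams it.
- narrow_sleeve: Narrow open steel funnel sleeve, 56 mm tall, upright, 100 g. Origin: centre of underside, z its axis. Nose tapers from 24 mm diameter (foot) to 31 mm at 22 mm height; flat shoulder there; straight collar 44 mm diameter from 22 to 56 mm (grip here). Hung in the narrow stand its shoulder rests on the plate: origin 12 mm above the stand's.
- date_stamp: Self-inking date stamp with a red head and black foot, standing upright, 70 g, 74 mm tall. Origin: centre of its underside; x is its thin direction, y its long one. Foot 26 mm (x) by 42 mm (y), 24 mm high; waist 18 x 34 mm; head 22 mm (x) by 44 mm (y) from height 44 to 74 mm (grip the head across x).
- wide_stand: Fixed square stand 80 x 80 mm: grey plate on four posts over an aluminium base, with a round hole 50 mm wide. Origin: centre of its underside on the table, on the hole's axis; the plate's top is 34 mm up, the base's top 5 mm up.
- narrow_stand: Fixed square stand 66 x 66 mm, like the other but with a round hole 36 mm wide. Origin: centre of its underside on the table, on the hole's axis; the plate's top is 34 mm up, the base's top 5 mm up.
- stamp_dock: Fixed open-topped grey rectangular dock, 69 mm (its x) by 50 mm (its y) and 22 mm high, walls and floor 5 mm thick, so the pocket is 59 x 40 mm. Origin: centre of its underside on the table. The stamp stands on the pocket's floor with its long side along the dock's x, either way round.
- paste_cup: Bystander: sealed round cup of orange-brown paste, 104 mm wide, 46 mm high, to the right, nearest the scraper. Origin: centre of its underside. (A fixed pile of such cups, up to 140 mm high, fills the middle of the table, with holders and parts on both sides of it: carry things over it.)
- sticker_roll: Bystander: roll of stickers lying flat, 81 mm wide, 30 mm high. Origin: centre of its underside.

How it is judged:
By the outcome, as a careful person would: the job done as asked, in the order asked, and still so for the second after the job is handed in, with the robot touching nothing.
It also fails if it takes over 120 s, if anything falls off the work surface, if the arm or the gripper's body presses on something with over 40 N, if the wrist force passes 120 N, or if a joint passes its speed limit or range.

## Robot

A 7-joint arm with a two-finger parallel gripper is mounted at the origin on the work surface; the furniture and walls round the work are solid. World frame = base frame: x ahead of the robot, y to its left, z up, the work surface at z = 0. Lengths are in m, angles in degrees, forces in N, time in s.
With the tool pointing down it reaches from about 0.425 to 0.875 m from the base axis. Payload 9.9 kg.
Tool frame: the origin (TCP) lies on the centre line of the jaws, within the pads' length; the fingertips stand 22 mm ahead of it and the grasp point (between the pads) lies 3 mm ahead of it; z points along the fingers, y is the direction in which the jaws open and shut (so a half turn about z gives the same grasp; the last joint's range is limited). The gripper opens to 85 mm and grips with 20 to 120 N. Pads are 22 mm wide; open, the fingers measure 114 mm over their backs; the gripper's body (76 mm by 85 mm) begins 54 mm behind the grasp point. The pads swing forward as they close: fully open they stand 13 mm farther back than shut.
Start: joints at [63.495, 32.985, 1.427, 82.34, -0.859, 64.687, -3.237], TCP at [0.25, -0.627, 0.253] pointing down, gripper open.
Joint ranges: [-157.87, 157.87], [-19.46, 123.44], [-87.15, 90], [11.01, 140.99], [-62.26, 242.26], [9.8, 113.94], [-161.44, 161.44]. Speed limits (degrees/s): [127.2, 127.2, 172.46, 172.46, 180, 180, 180].

## Interface

Orientations are given as [roll, pitch, yaw] about the fixed x, y, z axes, in that order (R = Rz(yaw) Ry(pitch) Rx(roll)).
In Python, from workcell import monitor, camera, workorder gives the robot as it stands.
- The arm moves only by the tool apply_moves, never from a script. Its argument "series" is a list that holds one entry, the list of rows, each a list of 4 numbers: the shift along the world's x, y, z in m, then the turn about the world's z in degrees. A call has exactly 10 rows; each row shifts and turns the commanded pose from where the row before left it; what a row does not reach is not made up. A row lasts 1/12 s, in which the tool goes at most 41.7 mm and 7.16 degrees, less where a joint would pass 70% of its speed; a pose out of reach is approached as far as the arm can. A call with a gripper value outside its range is refused whole. "jaw" is the finger opening in m, from 0 to 0.0854, set as the call begins (left out, the last holds). The fingers move at their own pace and stop on an object; "grip_force" is the grip in N (left out, the last holds). Time passes only in rows, so rows that do not move let the fingers close, or fill a call up. It gives the time, the measured TCP pose, the force and the opening at its end, in the units of the state.
- monitor.get_obs(): the state, without advancing time (a new reading comes with each control period).
- camera(name): name is "scene" or "top"; returns a dict with "frame" (420x560x3 uint8, blue, green, red), "depth" (420x560 float32, m along the optical axis (not along the pixel's ray), 0 where there is no reading), "K" (3x3 intrinsics, pixels), "R" (3x3) and "t" (3): a world point X has camera coordinates R X + t. Camera axes: x right, y down, z forward; pixel columns grow to the right and rows downward; lengths in m; the calibration is good to about 2 mm. A picture is of the moment at which its call begins.
- workorder.hand_in(): hands the job in, once; it reports no verdict.
The state is a dict: "clock": time; "qpos": joint angles; "qd": joint speeds; "joint_torque": joint torques, N m; "position": TCP position; "ee_rot": TCP orientation; "ft_force": force on the tool from outside, world axes, zero at the start; "wrist_torque": the same for the moment, N m; "finger_gap": opening from 0.0 (shut) to 1.0 (fully open).
Only numpy, scipy, OpenCV 4.12 (cv2) and the standard library are available. Lean on these libraries where they do the work, as an engineer would, in place of code of your own. Each camera call takes 0.05 s, during which the arm holds its last target.

## Working session

There is one attempt and no reset: what is moved stays moved. The work goes in short steps, Python scripts to look and compute and a tool call to move; the robot and the scene stay as the last step left them, time stands still between calls to the robot, and variables do not carry over. Pictures are saved under pics/ and viewed, and the job is handed in when it is done.

Besides the shell and the picture viewer there is one more tool, called after "Call:" as name([rows], argument=value, ...), one row to a line, values as JSON. apply_moves: Moves the arm, as the interface text tells. Its arguments: {"type":"object","properties":{"series":{"type":"array"},"jaw":{"type":"number"},"grip_force":{"type":"number"}},"required":["series"]}

```bash
ls; mkdir -p pics; python3 - <<'E'
from workcell import monitor,camera
import cv2,numpy as np
o=monitor.get_obs();print(o)
for n in("scene","top"):
    c=camera(n);cv2.imwrite(f"pics/{n}0.png",c["frame"]);np.savez(f"{n}0.npz",**c);print(n,c["K"],c["R"],c["t"])
E
```

```text
pics
{'clock': 0.0, 'qpos': array([63.49511371, 33.03418973,  1.42216173, 82.38775538, -0.85974418,
       64.68591744, -3.23561656]), 'qd': array([-0.07614875,  0.00178046,  0.00855086,  0.05509118, -0.07070202,
        0.03242241,  0.01399629]), 'joint_torque': array([-1.28025590e-06, -7.65736270e+01,  2.25026898e+00, -2.85960710e+01,
        1.52717752e-02,  1.27923550e-02, -1.22691915e-05]), 'position': array([ 0.2494794 , -0.62674475,  0.25241603]), 'ee_rot': array([-1.79902775e+02,  4.15599666e-03,  2.17079876e+01]), 'ft_force': array([ 0.79464641, -0.93442625,  0.07290188]), 'wrist_torque': array([0.01264582, 0.01353422, 0.02730222]), 'finger_gap': 1.0034310645298983}
scene [[406.00331933   0.         281.6213549 ]
 [  0.         406.00331933 205.70203609]
 [  0.           0.           1.        ]] [[-0.88877483 -0.45828854 -0.00713495]
 [-0.19704859  0.39610534 -0.89681236]
 [ 0.41382502 -0.79565832 -0.44235357]] [0.40169234 0.17496061 1.14609051]
top [[421.32833273   0.         281.67203687]
 [  0.         421.32833273 212.30634707]
 [  0.           0.           1.        ]] [[-0.01418332 -0.99975753 -0.0168441 ]
 [-0.99824477  0.01512656 -0.05725869]
 [ 0.0574996   0.01600241 -0.99821727]] [-0.03882508  0.46544173  1.39407078]
```

View pics/top0.png

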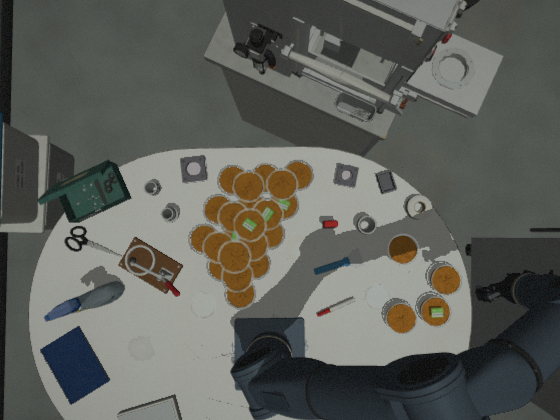

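View pics/scene0.png

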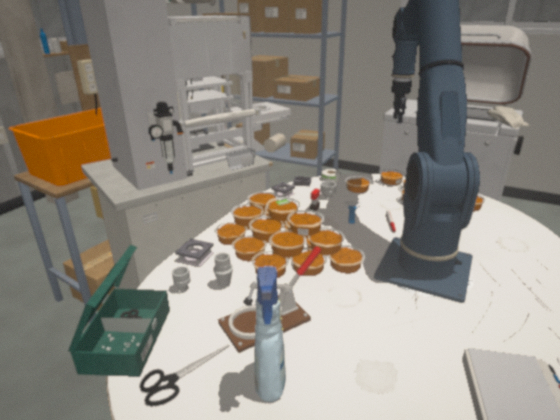

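The top view shows the wide-looking stand at about (193,168) and two small parts at (153,187) and (170,212). The other stand is at (345,175), the dock at (386,181), the stamp's red head at (330,224), a sleeve at (366,224) and the roll at (415,207). I'll enlarge both sides.

```bash
python3 - <<'E'
import cv2,numpy as np
f=cv2.imread("pics/top0.png")
a=cv2.resize(f[140:240,130:230],(600,600),interpolation=cv2.INTER_CUBIC);cv2.imwrite("pics/zl.png",a)
b=cv2.resize(f[150:260,310:450],(770,605),interpolation=cv2.INTER_CUBIC)[:600];cv2.imwrite("pics/zr.png",b)
f=cv2.imread("pics/scene0.png")
b=cv2.resize(f[165:295,160:360],(800,520),interpolation=cv2.INTER_CUBIC);cv2.imwrite("pics/zs.png",b)
E
```

```text
(no output)
```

View pics/zl.png

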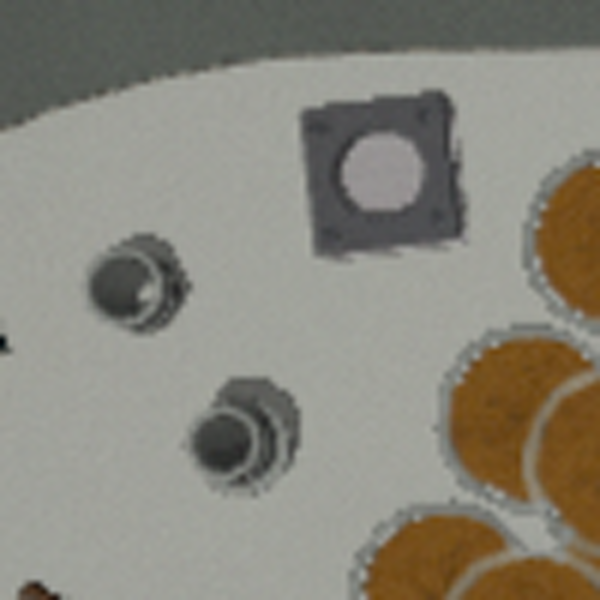

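View pics/zr.png

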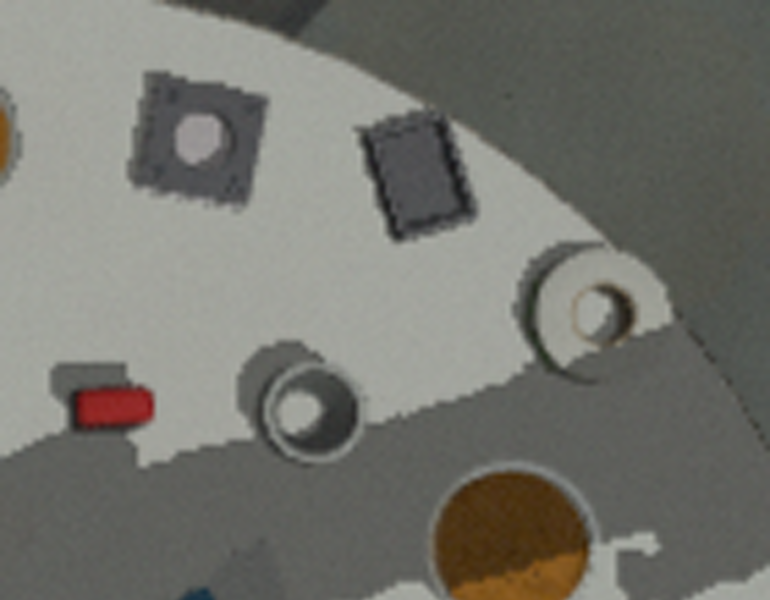

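View pics/zs.png

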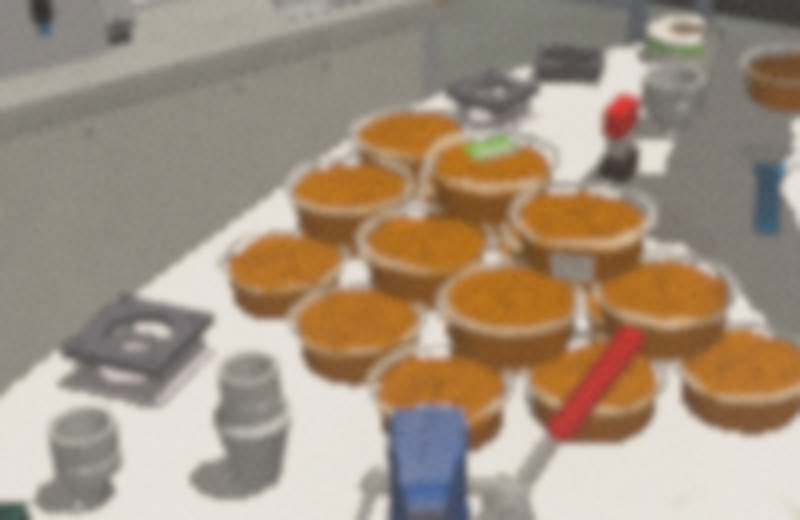

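```bash
cat > h.py <<'E'
import numpy as np,cv2
def load(n):
    d=np.load(n);return {k:d[k] for k in d.files}
def pts(c):
    H,W=c["depth"].shape;u,v=np.meshgrid(np.arange(W),np.arange(H));K=c["K"];z=c["depth"]
    p=np.stack([(u-K[0,2])/K[0,0]*z,(v-K[1,2])/K[1,1]*z,z],-1)
    return (p-c["t"])@c["R"]
def ray(c,u,v,h):
    d=np.linalg.inv(c["K"])@np.array([u,v,1.]);d=c["R"].T@d;o=-c["R"].T@c["t"]
    return o+d*(h-o[2])/d[2]
E
python3 - <<'E'
from h import *
c=load("top0.npz");P=pts(c);np.set_printoptions(linewidth=250)
z=(P[...,2]*1000).round().astype(int)
print("wide sleeve");print(z[212:238,354:380])
print("insert");print(z[200:225,160:183])
print("nsleeve");print(z[176:198,142:165])
print("stamp");print(z[215:232,318:342])
E
```

```text
wide sleeve
[[  -1    4    1   -1   -2    0   -1    1    2    3   -4    0   -3   -3    5   -6   -2   -4   -3    0   -1    0   -3    4    4   -4]
 [  -1    1    1   -1   -4    3   -4    0   -1    3    5   -6    0    2    1   -3    4    5   -5   -1    4   -3   -4    1    4   -1]
 [   4   -1   -7    2    5   -2    1    0    6    4    4   -3   -4    3   -1    1   -1    2   -3    2   -2   -7   -2    4   -1   -3]
 [   3    0    2    0    3   -2    3   -1   -3    0   -1    1    4    0   -1   -2    1   -8    2    1    5    0    1    0   -2    0]
 [   3    0    4   -6    1    0    3   -1    3   48   57   47   55   52   56   51   56    1   -2   -6   -2   -2    5    2    0   -2]
 [   0   -1    3    4    0   -8    0   48   50   55   56   57   53   53   61   57   59   59   52   -2    0    6   -2   -3    6   -2]
 [  -2    0   -1    1    4   21   51   54   55   45   48   39   40   41   47   46   50   54   57   59   -1    6   -3    4   -7    2]
 [  -7    5   -6    3   24   48   52   58   48   27   24   29   28   32   26   39   45   47   47   54   55    1    1    4    3    5]
 [   1   -2    0    3   
[... 9331 characters left out ...]
 77   72   74   69   78   78   66   70   80   73   67   72   72   -4   -2   -3    1]
 [  -5    2   -3   -2    4   27   58   69   71   71   72   67   72   72   68   59   22   23    2    2   -2   -3    0    2]
 [   0    9    1    0    0   18   18   25   23   24   21   11    6   -1   -2   -1    1   -1    5    2    3    3   -7    1]
 [   0   -2   -3   -3   -2    3    0   -3   -1   -6    1   -4    3   -3   -1    1   -1   -1    0    0   -1    0   -7    0]
 [   0    3    1    7    0    1    6    1    6   -3   -1   -6    5    4    0   -5    4    5   -6    1   -2    5    4   -4]
 [  -2   -4   -1    2    3    2   -2    5   -2    5   -3    3   -3    5    3    0    0   -6    4   -4    0    1   -8    3]]
```

```bash
cat >> h.py <<'E'
def blob(c,box,zlo,zhi,h,sub=8):
    """box u0,v0,u1,v1: largest blob in height band -> hull, centroid, minAreaRect in world at plane h (mm)"""
    P=pts(c);z=P[...,2];u0,v0,u1,v1=box
    m=np.zeros(z.shape,np.uint8);m[v0:v1,u0:u1]=((z>zlo)&(z<zhi))[v0:v1,u0:u1]
    n,l,s,_=cv2.connectedComponentsWithStats(m,connectivity=8)
    k=1+np.argmax(s[1:,4]);m=(l==k).astype(np.uint8)
    # upsample so contour = pixel outer edges
    M=cv2.resize(m,None,fx=sub,fy=sub,interpolation=cv2.INTER_NEAREST)
    cs,_=cv2.findContours(M,cv2.RETR_EXTERNAL,cv2.CHAIN_APPROX_NONE)
    q=cv2.convexHull(max(cs,key=cv2.contourArea))[:,0].astype(float)
    q=(q+.5)/sub-.5
    W=np.array([ray(c,a,b,h)[:2] for a,b in q],np.float32)*1000
    mm=cv2.moments(W.reshape(-1,1,2));cen=(mm["m10"]/mm["m00"],mm["m01"]/mm["m00"])
    return cen,cv2.minAreaRect(W),abs(cv2.contourArea(W)),m
E
python3 - <<'E'
from h import *
c=load("top0.npz")
B={"wsleeve":((350,205,385,245),.047,.065,.054),"ins_neck":((155,195,185,228),.083,.098,.088),"ins_all":((155,195,185,228),.045,.098,.052),"nsleeve":((140,172,167,200),.050,.068,.056),
"stamp":((315,212,345,236),.064,.09,.074),"wstand":((170,145,220,190),.027,.045,.034),"nstand":((325,155,365,195),.027,.045,.034),"dock":((368,160,402,200),.013,.03,.022)}
for k,(b,lo,hi,h) in B.items():
    cen,r,a,m=blob(c,b,lo,hi,h)
    print(k,np.round(cen,1),"rect",np.round(r[0],1),np.round(r[1],1),round(r[2],1),"eqdia",round(2*(a/np.pi)**.5,1))
# holes
P=pts(c)
for k,b in(("wstand",(184,159,203,178)),("nstand",(336,166,355,184))):
    u0,v0,u1,v1=b;s=P[v0:v1,u0:u1];m=s[...,2]<.022
    vv,uu=np.nonzero(m);print(k,"hole",np.round(ray(c,uu.mean()+u0,vv.mean()+v0,.032)[:2]*1000,1),m.sum())
E
```

```text
wsleeve [ 419.  -319.9] rect [ 418.9 -321. ] [60.8 57.7] 89.1 eqdia 61.7
ins_neck [462.4 317.7] rect [462.2 317.4] [41.3 37.8] 89.1 eqdia 41.3
ins_all [462.2 320.2] rect [461.  321.2] [52.1 55.3] 0.0 eqdia 55.2
nsleeve [549.6 381. ] rect [550.  380.9] [45.8 45.6] 0.2 eqdia 46.9
stamp [ 422.9 -201.6] rect [ 423.3 -201.6] [44.2 25.1] 89.2 eqdia 35.8
wstand [612.9 247.6] rect [613.2 247.4] [84.4 84.7] 6.3 eqdia 94.2
nstand [ 583.  -261.3] rect [ 582.7 -261.3] [69.9 69.9] 77.6 eqdia 77.9
dock [ 561.2 -393.5] rect [ 561.6 -393.7] [72.6 55.6] 14.7 eqdia 70.5
wstand hole [613.3 247.8] 162
nstand hole [ 586.4 -257.9] 101
```

```bash
python3 - <<'E'
from h import *
c=load("top0.npz");P=pts(c);np.set_printoptions(linewidth=250)
z=(P[...,2]*1000).round().astype(int)
print(z[161:190,331:361]); print(z[153:184,179:209])
g=c["frame"].sum(2)//3
print(g[161:190,331:361])
E
```

```text
[[   8    0   -3   -4    0    1    8   -1    0    2    0   -5   -4    1    0    0    2    6   -1    7   -6    3    1    4   -1   -2    3   -5    1   -5]
 [  -2    8   -1    1   -4    0    6 1418   -2   -6   -2    6    4   -2   -2   -2    6    4    0    3    0   -2    6   -4    2   -1    3    2    2    9]
 [   0   -7    0    3    5    1    2 1418   -1   -2    2    1   -1    0   -7   -1   -7    1    1    2    4    1   -2   -1   -1    0   -2    3    4   -5]
 [  -2   -1    1    2   -1    1    4    6   29   38   37    2    5    4    4    2    0    0    0    4    0    0    6   -2   -1   -3   -1    1    1    3]
 [  -3    4   -1   -6    2    2   -6    2   34   35   36   34   38   39   32   41    0   -1    3   -3   -3   -2    0 1418    1   -4    4    1   -3   -1]
 [   5    4   -2   -3   -4    4    5   30   35   34   33   34   38   38   36   34   38   33   34   33   31   -3    4   -1    2    6    6   -1   -1    1]
 [  -1    2   -4    1 1418    5    5   34   33   40   42   35   33   32   36   35   31   36   31   34   35   36   33   38   35   33    2    2    0   -8]
 [  -3    0    0   -2   -1   
[... 10949 characters left out ...]
 82  91  87  87  79  78  82  80  82  82  84  63  85  69  77 104 153 161 161 161 161]
 [160 161 161 159 160 162 139 131 122 134 152 131 112  94  97  95  87  93  82  79  81  79  77  81 119 158 160 160 162 158]
 [164 160 161 161 161 162 160 159 161 162 160 140 149 133 142 151 131 129  95  80  91  88  91  90 138 158 160 159 160 159]
 [163 160 160 159 161 160 161 159 161 160 158 162 160 162 163 161 136 148 127 133 150 128 128 123 154 161 161 163 160 160]
 [162 161 162 161 161 160 161 163 162 161 160 161 159 163 160 163 161 162 160 161 161 139 135 156 162 160 160 160 158 162]
 [161 161 161 162 161 160 161 164 162 161 159 160 160 161 161 162 162 162 161 159 161 161 161 160 160 163 159 161 159 162]]
```

```bash
python3 - <<'E'
from h import *
c=load("top0.npz");P=pts(c)
for k,b in(("wstand",(185,160,201,177)),("nstand",(340,169,354,182))):
    u0,v0,u1,v1=b;s=P[v0:v1,u0:u1];m=s[...,2]<.022
    vv,uu=np.nonzero(m);print(k,"hole",uu.mean()+u0,vv.mean()+v0,*[np.round(ray(c,uu.mean()+u0,vv.mean()+v0,h)[:2]*1000,1) for h in(.034,.028)],m.sum())
# dock pocket
s=P[160:200,368:404];m=(s[...,2]>.002)&(s[...,2]<.012)
c2=load("scene0.npz")
Q=pts(c2)
# cross check in scene camera: rim points of parts, world xy
for n,(x,y),r,h in(("wsleeve",(.419,-.320),.05,.054),("ins",(.4625,.318),.04,.088),("nsl",(.550,.381),.04,.056),("stamp",(.423,-.2015),.04,.074),("wstand",(.613,.2476),.07,.034),("nstand",(.583,-.261),.06,.034)):
    d=(np.hypot(Q[...,0]-x,Q[...,1]-y)<r)&(abs(Q[...,2]-h)<.004)
    p=Q[d];print(n,d.sum(),p[:,:2].min(0).round(4),p[:,:2].max(0).round(4),((p[:,:2].min(0)+p[:,:2].max(0))/2).round(4))
E
```

```text
wstand hole 192.7469135802469 168.7469135802469 [613.  247.3] [614.  248.7] 162
nstand hole 346.5 175.4047619047619 [ 582.3 -261.5] [ 583.1 -262.3] 84
wsleeve 64 [ 0.3885 -0.3499] [ 0.4467 -0.2904] [ 0.4176 -0.3202]
ins 85 [0.4405 0.2972] [0.4812 0.3388] [0.4609 0.318 ]
nsl 103 [0.5268 0.3597] [0.5707 0.4036] [0.5487 0.3817]
stamp 33 [ 0.4119 -0.2231] [ 0.4281 -0.1786] [ 0.42   -0.2008]
wstand 352 [0.5684 0.2048] [0.6571 0.2914] [0.6128 0.2481]
nstand 128 [ 0.5436 -0.2978] [ 0.6223 -0.2228] [ 0.583  -0.2603]
```

```bash
python3 - <<'E'
from h import *
c=load("top0.npz");P=pts(c);z=P[...,2]
for n,(x,y) in {"wstand":(.613,.248),"nstand":(.583,-.261),"dock":(.561,-.3935),"nsl":(.55,.381),"ins":(.462,.318),"wsl":(.419,-.32),"stamp":(.423,-.2)}.items():
    r=np.hypot(P[...,0]-x,P[...,1]-y)
    print(n,[(a,round(float(z[(r<a)&(z<1.3)].max()),3)) for a in(.06,.09,.12,.15,.18)])
m=(z>.1)&(z<1.3)&(abs(P[...,1])<.25)&(P[...,0]>.3)&(P[...,0]<.66);print("pile max",np.percentile(z[m],99.8))
cup=blob(c,(380,225,425,268),.03,.06,.046);print(cup[0],cup[1])
rl=blob(c,(398,190,435,222),.02,.05,.03);print(rl[0],rl[1])
E
```

```text
wstand [(0.06, 0.043), (0.09, 0.043), (0.12, 0.043), (0.15, 0.091), (0.18, 0.094)]
nstand [(0.06, 0.042), (0.09, 0.042), (0.12, 0.043), (0.15, 0.084), (0.18, 0.306)]
dock [(0.06, 0.03), (0.09, 0.03), (0.12, 0.041), (0.15, 0.085), (0.18, 0.304)]
nsl [(0.06, 0.064), (0.09, 0.09), (0.12, 0.191), (0.15, 0.191), (0.18, 0.191)]
ins [(0.06, 0.094), (0.09, 0.094), (0.12, 0.094), (0.15, 0.094), (0.18, 0.125)]
wsl [(0.06, 0.061), (0.09, 0.061), (0.12, 0.08), (0.15, 0.08), (0.18, 0.08)]
stamp [(0.06, 0.08), (0.09, 0.08), (0.12, 0.08), (0.15, 0.085), (0.18, 0.088)]
pile max 0.14369653481091751
(337.2416654091103, -435.44457101293904) ((336.8231506347656, -434.72442626953125), (102.72776794433594, 102.59027862548828), 89.18050384521484)
(474.5055945622763, -495.64537413273996) ((474.5766296386719, -495.4708251953125), (84.54120635986328, 82.13207244873047), 88.22711181640625)
```

Call:
apply_moves([
  [[0.017,0.031,0,4],[0.017,0.031,0,4],[0.017,0.031,0,4],[0.017,0.031,0,4],[0.017,0.031,0,4],[0.017,0.031,0,4],[0.017,0.031,0,4],[0.017,0.031,0,4],[0.017,0.031,0,4],[0.016,0.028,0,3]],
], jaw=0.085)

```text
clock: 0.93
position: [0.4192, -0.318, 0.2532]
ee_rot: [-180.0, -0.0, 61.0]
ft_force: [0.2, -0.2, -0.6]
finger_gap: 0.996
```

Call:
apply_moves([
  [[0,0,-0.025,0],[0,0,-0.03,0],[0,0,-0.03,0],[0,0,-0.03,0],[0,0,-0.03,0],[0,0,-0.025,0],[0,0,-0.016,0],[0,0,-0.01,0],[0,0,-0.01,0],[0,0,0,0]],
])

```text
clock: 1.77
position: [0.4181, -0.3198, 0.0459]
ee_rot: [-179.9, -0.0, 60.7]
ft_force: [0.4, 0.2, -0.1]
finger_gap: 0.994
```

```bash
cat > snap.py <<'E'
import sys
from workcell import monitor,camera
from h import *
n,cam,u0,v0,u1,v1=sys.argv[1],sys.argv[2],*map(int,sys.argv[3:7])
c=camera(cam);np.savez(n+".npz",**c)
o=monitor.get_obs();print(o["clock"],o["position"].round(4),o["ee_rot"].round(1),o["ft_force"].round(1),o["finger_gap"],o["qpos"].round(0))
f=c["frame"][v0:v1,u0:u1];s=min(800/f.shape[1],600/f.shape[0]);cv2.imwrite(f"pics/{n}.png",cv2.resize(f,None,fx=s,fy=s,interpolation=cv2.INTER_CUBIC)[:600,:800])
E
python3 snap.py a1 scene 290 160 410 250
```

```text
1.8167 [ 0.4185 -0.32    0.0469] [-179.9   -0.    60.7] [-0.5 -0.4  0.7] 0.9950469970745908 [ 38.  37.  -8. 117.  11.  27.  -8.]
```

View pics/a1.png

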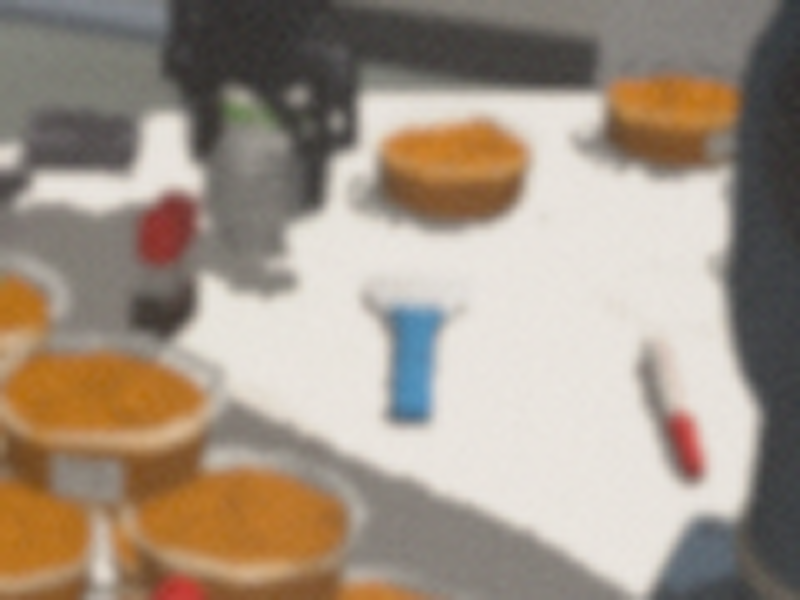

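The fingers straddle the sleeve, at about (250,180) in the zoom. Closing now.

Call:
apply_moves([
  [[0,0,0,0],[0,0,0,0],[0,0,0,0],[0,0,0,0],[0,0,0,0],[0,0,0,0],[0,0,0,0],[0,0,0,0],[0,0,0,0],[0,0,0,0]],
], jaw=0, grip_force=40)

```text
clock: 2.65
position: [0.4192, -0.3205, 0.0487]
ee_rot: [179.9, 0.0, 60.7]
ft_force: [-0.9, 2.0, 6.5]
finger_gap: 0.694
```

Call:
apply_moves([
  [[0,0,0.01,0],[0,0,0.02,0],[0,0,0.03,0],[0,0,0.035,0],[0,0,0.035,0],[0,0,0.035,0],[0,0,0.03,0],[0,0,0.02,0],[0,0,0,0],[0,0,0,0]],
])

```text
clock: 3.48
position: [0.4188, -0.3203, 0.2642]
ee_rot: [179.8, 0.0, 60.7]
ft_force: [-0.1, 0.2, -1.5]
finger_gap: 0.694
```

```bash
python3 snap.py a2 scene 290 80 410 230
```

```text
3.5333 [ 0.4182 -0.32    0.2628] [180.    0.   60.7] [ 0.6 -0.2 -1.2] 0.6911320380417497 [ 41.  20. -12. 104.   5.  57.  -2.]
```

View pics/a2.png

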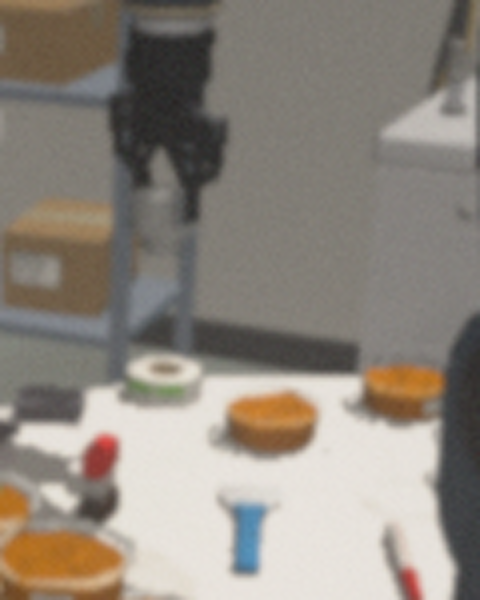

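The sleeve is held: the zoom shows it hanging at (155,220) with a gap of 0.69, about 59 mm. Carrying it over the pile.

Call:
apply_moves([
  [[0.004,0.014,0,1],[0.0097,0.0284,0,1.5],[0.0097,0.0284,0,1.5],[0.0097,0.0284,0,1.5],[0.0097,0.0284,0,1.5],[0.0097,0.0284,0,1.5],[0.0097,0.0284,0,1.5],[0.0097,0.0284,0,1.5],[0.0097,0.0284,0,1.5],[0.0097,0.0284,0,1.5]],
])

```text
clock: 4.37
position: [0.5092, -0.0483, 0.2611]
ee_rot: [-179.9, 0.0, 75.3]
ft_force: [0.1, -0.2, -2.2]
finger_gap: 0.695
```

Call:
apply_moves([
  [[0.0097,0.0284,0,1.5],[0.0097,0.0284,0,1.5],[0.0097,0.0284,0,1.5],[0.0097,0.0284,0,1.5],[0.0097,0.0284,0,1.5],[0.0097,0.0284,0,1.5],[0.0097,0.0284,0,1.5],[0.0097,0.0284,0,1.5],[0.0097,0.0284,0,1.5],[0.0059,0.0143,0,1.5]],
])

```text
clock: 5.2
position: [0.6018, 0.2244, 0.2606]
ee_rot: [-179.8, -0.1, 90.6]
ft_force: [-0.8, -0.3, -0.5]
finger_gap: 0.695
```

Call:
apply_moves([
  [[0,0,-0.02,0],[0,0,-0.025,0],[0,0,-0.025,0],[0,0,-0.025,0],[0,0,-0.02,0],[0,0,-0.015,0],[0,0,-0.01,0],[0,0,0,0],[0,0,0,0],[0,0,0,0]],
])

```text
clock: 6.03
position: [0.6033, 0.2199, 0.123]
ee_rot: [180.0, -0.0, 90.2]
ft_force: [0.1, -0.6, -0.3]
finger_gap: 0.696
```

```bash
python3 snap.py a3 scene 150 170 290 290;  python3 snap.py a3t top 140 130 260 230
```

```text
6.0833 [0.6035 0.2198 0.1233] [179.9  -0.   90.2] [-0.  -0.4 -1.4] 0.6963831261382207 [-10.  39. -23.  96.  19.  49. -41.]
6.1333 [0.6036 0.2198 0.1234] [179.9  -0.   90.2] [ 0.2  0.2 -1. ] 0.6929423108061213 [-10.  39. -23.  96.  19.  49. -41.]
```

View pics/a3.png

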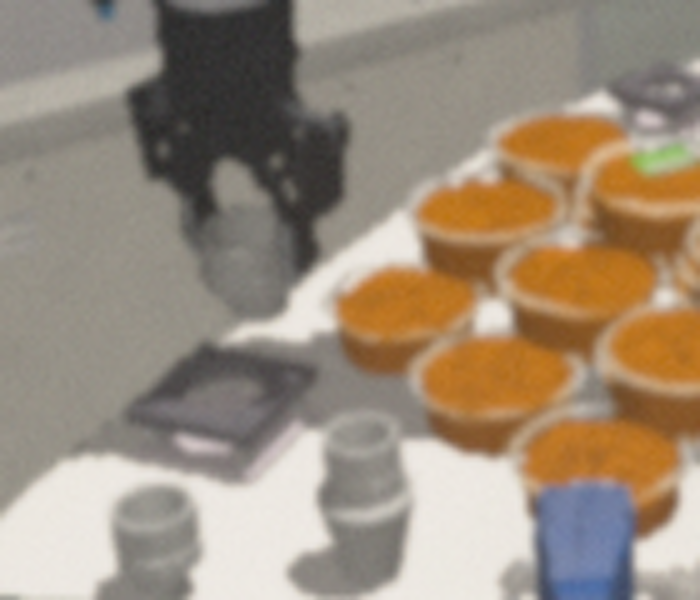

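View pics/a3t.png

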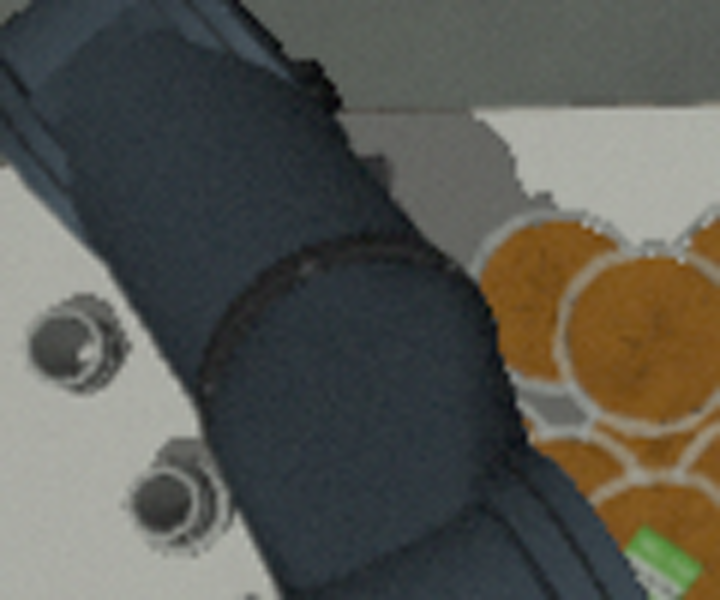

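The speed limit clipped the travel, so the sleeve sits 9 mm and 28 mm short of the stand. Correcting that and lowering to just above the hole.

Call:
apply_moves([
  [[0.0024,0.007,0,0],[0.0024,0.007,0,0],[0.0024,0.007,0,0],[0.0022,0.0068,0,0],[0,0,0,0],[0,0,-0.01,0],[0,0,-0.01,0],[0,0,-0.01,0],[0,0,0,0],[0,0,0,0]],
])

```text
clock: 6.97
position: [0.6119, 0.2464, 0.0909]
ee_rot: [-179.9, 0.1, 90.2]
ft_force: [0.7, -0.0, -1.5]
finger_gap: 0.692
```

```bash
python3 snap.py a4 scene 160 190 260 270; python3 - <<'E'
from h import *
c=load("a4.npz");P=pts(c)
u0,v0,u1,v1=160,190,260,280
m=np.zeros(P.shape[:2],bool);m[v0:v1,u0:u1]=1
m&=(np.hypot(P[...,0]-.613,P[...,1]-.2476)<.05)&(P[...,2]>.050)&(P[...,2]<.075)
p=P[m];print(len(p))
# circle fit of collar in slices, radius 30 known
from scipy.optimize import least_squares
r=least_squares(lambda q:np.hypot(p[:,0]-q[0],p[:,1]-q[1])-.030,[.613,.2476],loss="soft_l1",f_scale=.003);print(r.x,np.median(abs(r.fun)))
E
```

```text
7.0167 [0.6123 0.2468 0.0917] [-179.9    0.    90.2] [-0.5 -0.5 -2. ] 0.6967285516613119 [-13.  42. -22.  94.  20.  48. -43.]
87
[0.61375429 0.2435729 ] 0.002570003566081787
```

View pics/a4.png

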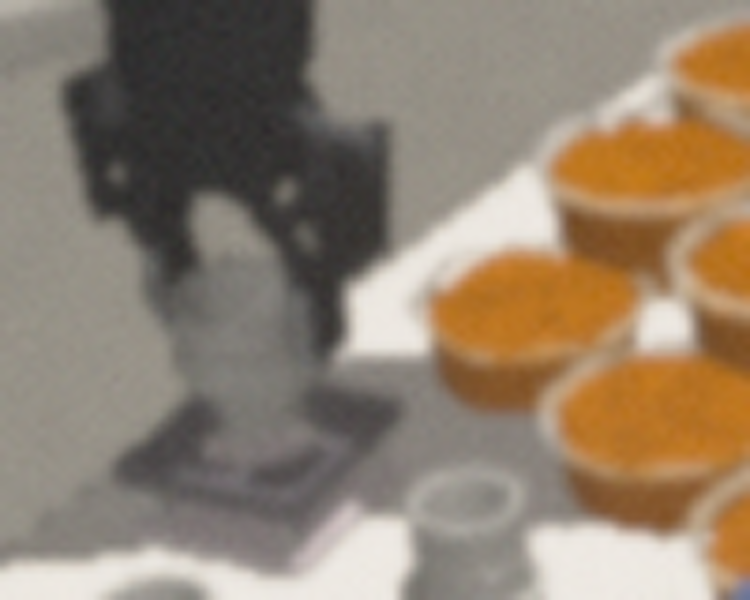

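```bash
python3 - <<'E'
from h import *
from scipy.optimize import least_squares
c=load("a4.npz");P=pts(c)
z=P[...,2]
b=(np.hypot(P[...,0]-.613,P[...,1]-.2476)<.05)
for lo,hi in((.038,.046),(.046,.062),(.066,.072),(.066,.08)):
    m=b&(z>lo)&(z<hi);p=P[m]
    # expected radius along nose given bottom zb=.043
    zb=.043
    rad=np.where(p[:,2]<zb+.022,.017+(p[:,2]-zb)/.022*.0045,.030)
    r=least_squares(lambda q:np.hypot(p[:,0]-q[0],p[:,1]-q[1])-rad,[.613,.2476],loss="soft_l1",f_scale=.002);print(lo,hi,len(p),r.x.round(4),np.median(abs(r.fun)).round(4))
E
```

```text
0.038 0.046 10 [0.6109 0.241 ] 0.0018
0.046 0.062 39 [0.6116 0.2446] 0.001
0.066 0.072 31 [0.6125 0.2445] 0.0007
0.066 0.08 107 [0.6096 0.245 ] 0.0024
```

Call:
apply_moves([
  [[0.0005,0.0018,0,0],[0,0,-0.004,0],[0,0,-0.004,0],[0,0,-0.004,0],[0,0,-0.004,0],[0,0,-0.004,0],[0,0,-0.003,0],[0,0,0,0],[0,0,0,0],[0,0,0,0]],
])

```text
clock: 7.85
position: [0.6131, 0.249, 0.0694]
ee_rot: [180.0, -0.0, 90.2]
ft_force: [0.4, 0.2, -1.2]
finger_gap: 0.691
```

Call:
apply_moves([
  [[0,0,-0.002,0],[0,0,-0.002,0],[0,0,-0.002,0],[0,0,-0.001,0],[0,0,-0.001,0],[0,0,0,0],[0,0,0,0],[0,0,0,0],[0,0,0,0],[0,0,0,0]],
])

```text
clock: 8.68
position: [0.613, 0.2489, 0.0614]
ee_rot: [180.0, -0.0, 90.2]
ft_force: [-0.0, 0.5, -1.3]
finger_gap: 0.695
```

```bash
python3 snap.py a5 scene 160 190 260 270
```

```text
8.7333 [0.613  0.249  0.0613] [180.   -0.   90.2] [ 0.2  0.1 -1.3] 0.6935725233177686 [-14.  44. -21.  95.  21.  45. -44.]
```

View pics/a5.png

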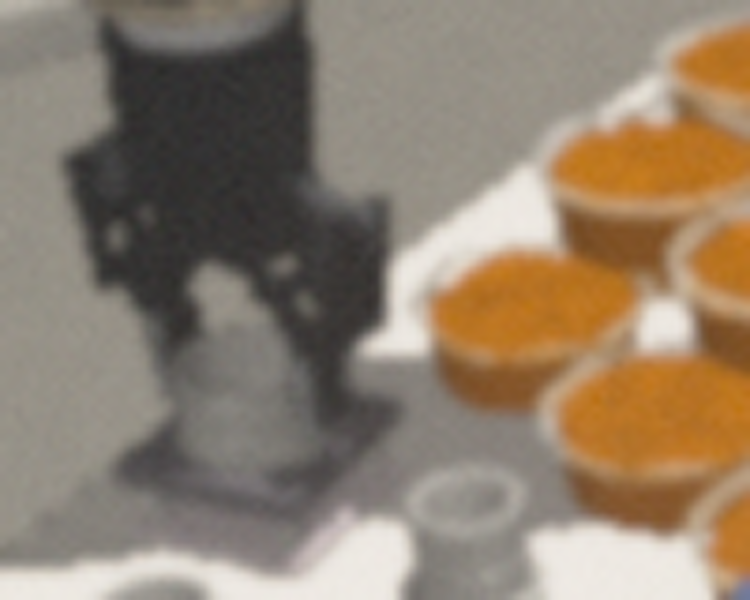

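The nose is through the hole with the collar just above the plate. One more small step down, then release.

Call:
apply_moves([
  [[0,0,-0.0005,0],[0,0,-0.0005,0],[0,0,-0.0005,0],[0,0,0,0],[0,0,0,0],[0,0,0,0],[0,0,0,0],[0,0,0,0],[0,0,0,0],[0,0,0,0]],
])

```text
clock: 9.57
position: [0.6131, 0.249, 0.0608]
ee_rot: [180.0, -0.0, 90.2]
ft_force: [-3.0, -1.3, 8.8]
finger_gap: 0.69
```

Call:
apply_moves([
  [[0,0,0,0],[0,0,0,0],[0,0,0,0],[0,0,0,0],[0,0,0,0],[0,0,0,0],[0,0,0,0],[0,0,0,0],[0,0,0,0],[0,0,0,0]],
], jaw=0.085)

```text
clock: 10.4
position: [0.613, 0.249, 0.0598]
ee_rot: [-180.0, -0.0, 90.2]
ft_force: [-0.0, 0.6, 0.0]
finger_gap: 0.998
```

Call:
apply_moves([
  [[0,0,0.01,0],[0,0,0.02,0],[0,0,0.03,0],[0,0,0.03,0],[0,0,0.03,0],[0,0,0.03,0],[0,0,0.02,0],[0,0,0.01,0],[0,0,0,0],[0,0,0,0]],
])

```text
clock: 11.23
position: [0.6128, 0.2488, 0.2395]
ee_rot: [180.0, 0.0, 90.2]
ft_force: [-0.9, 0.7, -1.2]
finger_gap: 0.996
```

Call:
apply_moves([
  [[-0.017,0.008,0,0],[-0.017,0.008,0,0],[-0.017,0.008,0,0],[-0.017,0.008,0,0],[-0.017,0.008,0,0],[-0.017,0.008,0,0],[-0.017,0.008,0,0],[-0.017,0.008,0,0],[-0.015,0.005,0,0],[0,0,0,0]],
])

```text
clock: 12.07
position: [0.4583, 0.3192, 0.2386]
ee_rot: [-179.8, 0.0, 90.4]
ft_force: [-0.5, 0.9, -0.4]
finger_gap: 0.995
```

```bash
python3 snap.py a6 scene 140 150 290 270; python3 snap.py a6t top 130 130 230 230; python3 - <<'E'
from h import *
c=load("a6t.npz");print(blob(c,(170,145,215,195),.056,.08,.066)[:3])
E
```

```text
12.1167 [0.4602 0.3183 0.2388] [-1.799e+02  1.000e-01  9.040e+01] [1.3 0.1 0.6] 0.9967144647518995 [-21.  26. -27. 101.  13.  57. -53.]
12.1667 [0.4616 0.3176 0.239 ] [-1.799e+02  1.000e-01  9.030e+01] [ 1.3 -0.6 -0.2] 0.9976579991984534 [-21.  26. -27. 100.  13.  57. -53.]
((612.94098877756, 248.32378158804653), ((613.5479125976562, 248.96731567382812), (61.50238037109375, 61.968570709228516), 89.82979583740234), 3103.8203333164565)
```

View pics/a6.png

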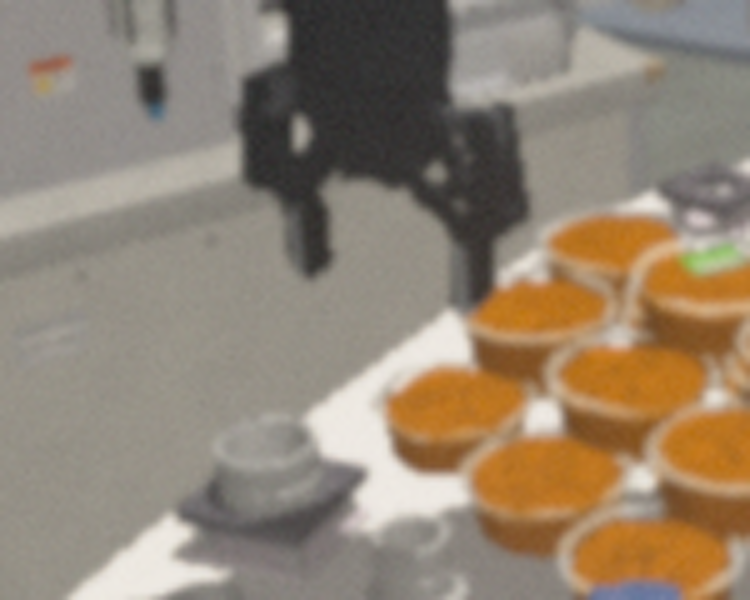

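View pics/a6t.png

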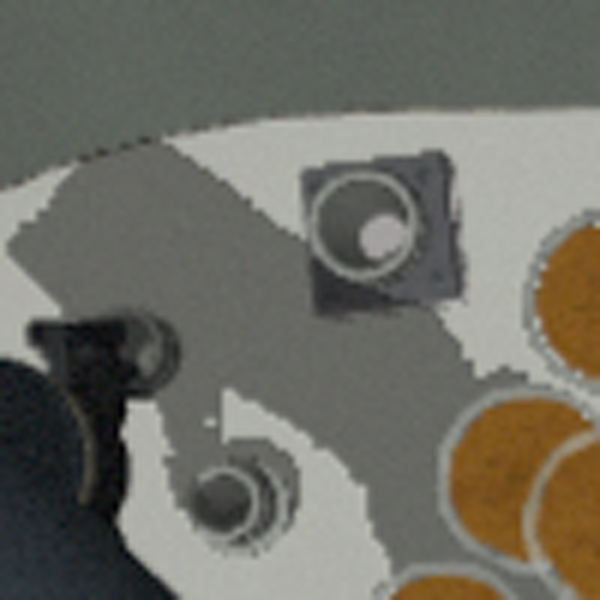

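The scene zoom at (265,465) and the top view both show the wide sleeve sitting level on its plate, centred at (612.9, 248.3) mm. Next is the insert.

Call:
apply_moves([
  [[0,0,-0.02,0],[0,0,-0.025,0],[0,0,-0.025,0],[0,0,-0.025,0],[0,0,-0.025,0],[0,0,-0.02,0],[0,0,-0.015,0],[0,0,-0.006,0],[0,0,0,0],[0,0,0,0]],
])

```text
clock: 13.0
position: [0.4625, 0.3177, 0.0788]
ee_rot: [-180.0, 0.0, 90.2]
ft_force: [-0.9, 0.8, -0.1]
finger_gap: 0.998
```

Call:
apply_moves([
  [[0,0,0,0],[0,0,0,0],[0,0,0,0],[0,0,0,0],[0,0,0,0],[0,0,0,0],[0,0,0,0],[0,0,0,0],[0,0,0,0],[0,0,0,0]],
], jaw=0, grip_force=40)

```text
clock: 13.83
position: [0.4624, 0.3182, 0.0797]
ee_rot: [179.9, -0.0, 90.2]
ft_force: [-1.2, -0.8, 4.8]
finger_gap: 0.457
```

```bash
python3 snap.py b1 scene 160 190 310 310
```

```text
13.8833 [0.4624 0.3182 0.0797] [179.9  -0.   90.2] [-0.4 -1.   5.4] 0.45867416522303334 [-25.  37. -22. 110.  22.  37. -60.]
```

View pics/b1.png

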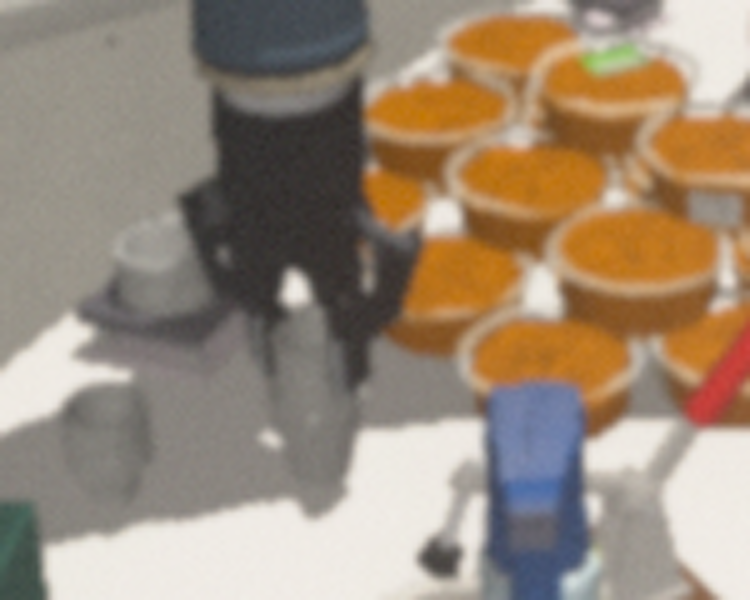

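Call:
apply_moves([
  [[0,0,0.01,0],[0,0,0.015,0],[0,0,0.02,0],[0,0,0.025,0],[0,0,0.02,0],[0,0,0.02,0],[0,0,0.01,0],[0,0,0,0],[0,0,0,0],[0,0,0,0]],
])

```text
clock: 14.72
position: [0.4616, 0.3174, 0.1978]
ee_rot: [-179.9, 0.1, 90.2]
ft_force: [-0.3, -0.2, -2.1]
finger_gap: 0.456
```

Call:
apply_moves([
  [[0.01,-0.005,0,0],[0.017,-0.008,0,0],[0.017,-0.008,0,0],[0.017,-0.008,0,0],[0.017,-0.008,0,0],[0.017,-0.008,0,0],[0.017,-0.008,0,0],[0.017,-0.008,0,0],[0.014,-0.006,0,0],[0.0076,-0.0025,0,0]],
])

```text
clock: 15.55
position: [0.6148, 0.2457, 0.197]
ee_rot: [-179.9, 0.1, 90.0]
ft_force: [0.3, -1.1, -1.6]
finger_gap: 0.46
```

Call:
apply_moves([
  [[0,0,0,0],[0,0,0,0],[0,0,-0.01,0],[0,0,-0.012,0],[0,0,-0.012,0],[0,0,-0.01,0],[0,0,0,0],[0,0,0,0],[0,0,0,0],[0,0,0,0]],
])

```text
clock: 16.38
position: [0.6129, 0.2487, 0.1554]
ee_rot: [180.0, -0.0, 90.2]
ft_force: [0.3, 0.1, -0.8]
finger_gap: 0.456
```

```bash
python3 snap.py b2 scene 150 180 270 276
```

```text
16.4333 [0.613  0.2487 0.1555] [179.9  -0.   90.2] [ 0.2  0.4 -0.4] 0.4585393734159906 [-12.  38. -24.  91.  18.  55. -42.]
```

View pics/b2.png

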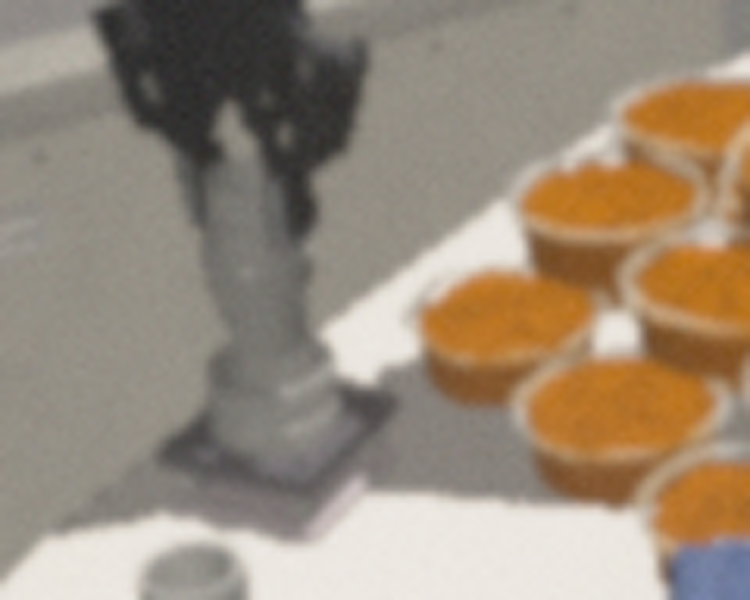

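Call:
apply_moves([
  [[0,0,-0.008,0],[0,0,-0.008,0],[0,0,-0.008,0],[0,0,-0.008,0],[0,0,-0.006,0],[0,0,-0.004,0],[0,0,0,0],[0,0,0,0],[0,0,0,0],[0,0,0,0]],
])

```text
clock: 17.27
position: [0.6129, 0.2486, 0.1133]
ee_rot: [180.0, -0.0, 90.2]
ft_force: [0.2, -0.1, -1.5]
finger_gap: 0.458
```

Call:
apply_moves([
  [[0,0,-0.001,0],[0,0,-0.001,0],[0,0,-0.001,0],[0,0,-0.001,0],[0,0,-0.001,0],[0,0,0,0],[0,0,0,0],[0,0,0,0],[0,0,0,0],[0,0,0,0]],
])

```text
clock: 18.1
position: [0.6126, 0.2485, 0.1078]
ee_rot: [180.0, -0.0, 90.2]
ft_force: [-0.0, 0.2, -0.6]
finger_gap: 0.453
```

Call:
apply_moves([
  [[0,0,-0.001,0],[0,0,-0.001,0],[0,0,-0.001,0],[0,0,-0.001,0],[0,0,-0.0005,0],[0,0,0,0],[0,0,0,0],[0,0,0,0],[0,0,0,0],[0,0,0,0]],
])

```text
clock: 18.93
position: [0.6126, 0.2485, 0.1033]
ee_rot: [-180.0, -0.0, 90.2]
ft_force: [0.3, 0.2, -0.6]
finger_gap: 0.455
```

```bash
python3 snap.py b3 scene 150 180 270 276
```

```text
18.9833 [0.6127 0.2485 0.1033] [180.   -0.   90.2] [ 0.  -0.5 -0.9] 0.457764879239655 [-13.  41. -23.  93.  20.  49. -43.]
```

View pics/b3.png

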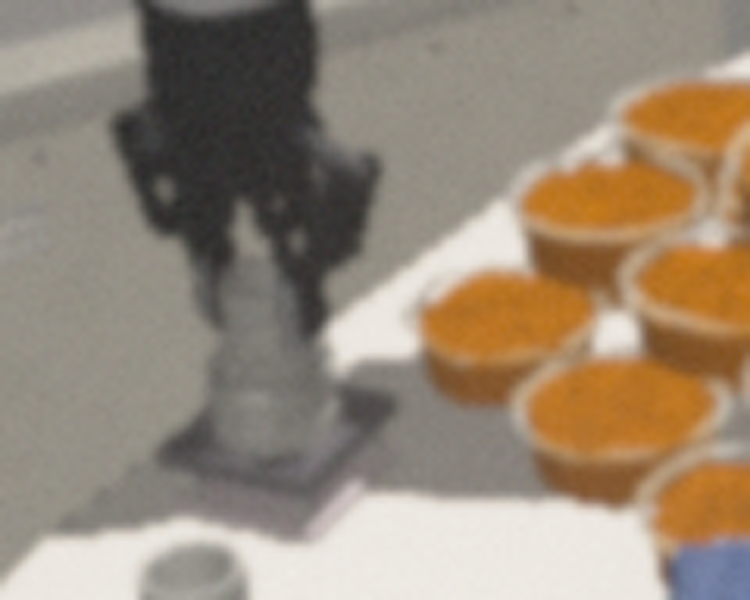

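The insert is in the mouth with no contact force. One more 1.5 mm, then let go.

Call:
apply_moves([
  [[0,0,-0.0005,0],[0,0,-0.0005,0],[0,0,-0.0005,0],[0,0,0,0],[0,0,0,0],[0,0,0,0],[0,0,0,0],[0,0,0,0],[0,0,0,0],[0,0,0,0]],
])

```text
clock: 19.82
position: [0.6126, 0.2485, 0.1018]
ee_rot: [180.0, -0.0, 90.2]
ft_force: [0.5, 1.0, -1.4]
finger_gap: 0.455
```

Call:
apply_moves([
  [[0,0,0,0],[0,0,0,0],[0,0,0,0],[0,0,0,0],[0,0,0,0],[0,0,0,0],[0,0,0,0],[0,0,0,0],[0,0,0,0],[0,0,0,0]],
], jaw=0.085)

```text
clock: 20.65
position: [0.6126, 0.2484, 0.1018]
ee_rot: [-180.0, -0.0, 90.2]
ft_force: [-0.6, 1.0, -0.4]
finger_gap: 0.994
```

Call:
apply_moves([
  [[0,0,0.005,0],[0,0,0.015,0],[0,0,0.02,0],[0,0,0.02,0],[0,0,0.025,0],[0,0,0.025,0],[0,0,0.02,0],[0,0,0.01,0],[0,0,0,0],[0,0,0,0]],
])

```text
clock: 21.48
position: [0.6125, 0.2483, 0.2415]
ee_rot: [180.0, 0.0, 90.2]
ft_force: [0.3, 0.2, -1.4]
finger_gap: 0.994
```

Call:
apply_moves([
  [[-0.007,0.015,0,0],[-0.007,0.015,0,0],[-0.007,0.015,0,0],[-0.007,0.015,0,0],[-0.007,0.015,0,0],[-0.007,0.015,0,0],[-0.007,0.015,0,0],[-0.007,0.015,0,0],[-0.007,0.013,0,0],[0,0,0,0]],
])

```text
clock: 22.32
position: [0.5467, 0.3848, 0.2403]
ee_rot: [-179.8, -0.0, 90.5]
ft_force: [-1.4, 0.5, 1.1]
finger_gap: 0.996
```

```bash
python3 snap.py b4 scene 150 180 270 276; python3 snap.py b4t top 100 130 240 230; python3 - <<'E'
from h import *
c=load("b4t.npz");P=pts(c);b=blob(c,(170,140,218,195),.098,.13,.108);print(b[:3]);z=P[...,2];print(np.median(z[b[3]>0]))
print(blob(c,(170,140,218,195),.058,.08,.066)[:3])
i=blob(load("top0.npz"),(140,172,167,200),.050,.068,.056)[:2];print(i)
# box around nsleeve
c0=load("top0.npz");Q=pts(c0);q=Q[(Q[...,2]>.1)&(Q[...,2]<.25)&(Q[...,1]>.40)&(Q[...,0]>.35)&(Q[...,0]<.75)];print(q.min(0),q.max(0)); d=np.hypot(q[:,0]-.55,q[:,1]-.381);print(q[np.argsort(d)[:8]].round(3))
E
```

```text
22.3667 [0.548  0.3829 0.2405] [-179.9    0.    90.4] [-0.7 -0.2  0.1] 0.9933564127004275 [-24.  35. -26.  84.  16.  65. -52.]
22.4167 [0.5491 0.3814 0.2407] [-1.799e+02  1.000e-01  9.030e+01] [ 0.2 -0.2 -0.4] 0.9954938311796714 [-24.  35. -26.  84.  16.  65. -52.]
((612.1228800897696, 248.12849003574752), ((612.867431640625, 248.5697784423828), (40.67449951171875, 41.11286926269531), 89.87684631347656), 1419.932435061317)
0.1077103162852996
((610.8147414613437, 246.70367336306452), ((609.9107666015625, 245.0943145751953), (54.572147369384766, 63.44929885864258), 48.031517028808594), 2800.538731919136)
((549.5902866963382, 381.0431892027638), ((549.9930419921875, 380.894287109375), (45.78834533691406, 45.56705856323242), 0.1595434844493866))
[0.49053907 0.48450816 0.10011746] [0.62459865 0.69192871 0.19545827]
[[0.571 0.485 0.182]
 [0.578 0.486 0.179]
 [0.58  0.486 0.186]
 [0.575 0.487 0.176]
 [0.572 0.488 0.18 ]
 [0.578 0.488 0.18 ]
 [0.575 0.489 0.178]
 [0.583 0.488 0.187]]
```

View pics/b4.png

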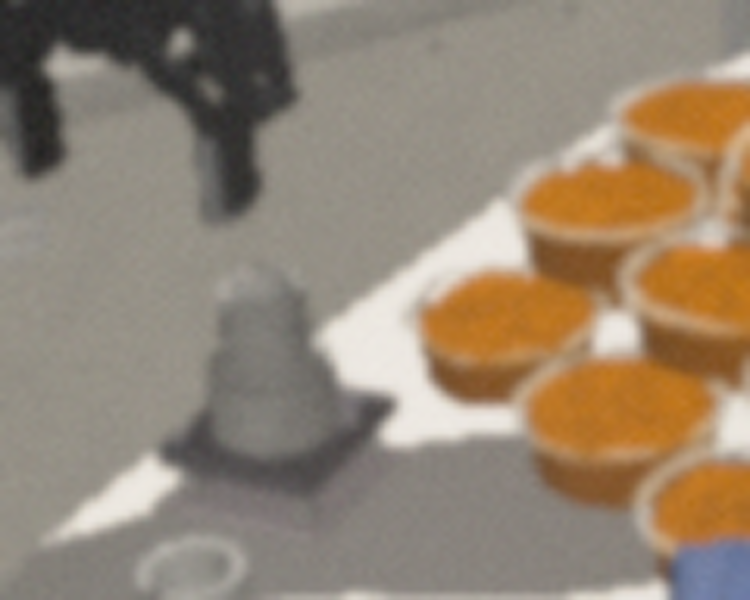

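View pics/b4t.png

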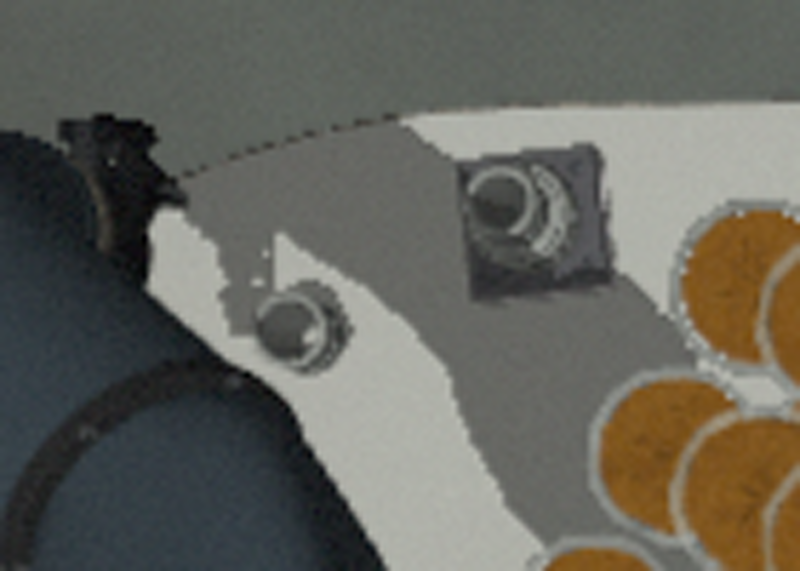

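The insert's top reads 107.7 mm against an expected 108, centred and upright. Next is the narrow sleeve.

Call:
apply_moves([
  [[0,0,-0.02,0],[0,0,-0.027,0],[0,0,-0.027,0],[0,0,-0.027,0],[0,0,-0.027,0],[0,0,-0.025,0],[0,0,-0.02,0],[0,0,-0.012,0],[0,0,-0.007,0],[0,0,0,0]],
])

```text
clock: 23.25
position: [0.5496, 0.3803, 0.0484]
ee_rot: [-179.9, 0.1, 90.2]
ft_force: [-0.0, -0.6, 1.2]
finger_gap: 0.996
```

Call:
apply_moves([
  [[0,0,0,0],[0,0,0,0],[0,0,0,0],[0,0,0,0],[0,0,0,0],[0,0,0,0],[0,0,0,0],[0,0,0,0],[0,0,0,0],[0,0,0,0]],
], jaw=0, grip_force=40)

```text
clock: 24.08
position: [0.5502, 0.3819, 0.0512]
ee_rot: [179.9, -0.1, 90.2]
ft_force: [-0.3, -1.4, 7.4]
finger_gap: 0.501
```

Call:
apply_moves([
  [[0,0,0.01,0],[0,0,0.02,0],[0,0,0.03,0],[0,0,0.035,0],[0,0,0.035,0],[0,0,0.035,0],[0,0,0.035,0],[0,0,0.02,0],[0,0,0,0],[0,0,0,0]],
])

```text
clock: 24.92
position: [0.5497, 0.3817, 0.2717]
ee_rot: [179.9, -0.1, 90.2]
ft_force: [0.1, -0.7, -2.1]
finger_gap: 0.503
```

```bash
python3 snap.py c1 scene 130 130 280 250
```

```text
24.9667 [0.5493 0.3811 0.2699] [180.    0.   90.2] [-0.  -0.6 -1.2] 0.5016744257779148 [-24.  33. -26.  81.  15.  69. -51.]
```

View pics/c1.png

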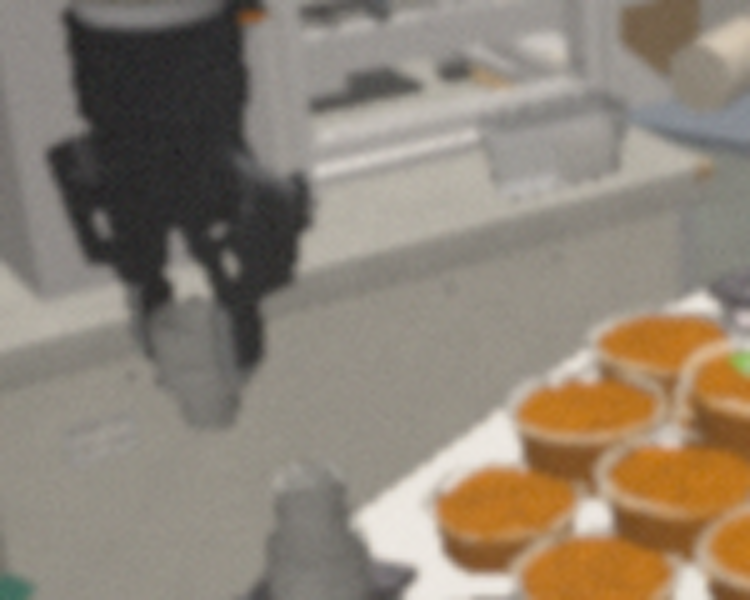

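Call:
apply_moves([
  [[0.001,-0.012,0,0],[0.001,-0.022,0,0],[0.001,-0.022,0,0],[0.001,-0.022,0,0],[0.001,-0.022,0,0],[0.001,-0.022,0,0],[0.001,-0.022,0,0],[0.001,-0.022,0,0],[0.001,-0.022,0,0],[0.001,-0.022,0,0]],
])

```text
clock: 25.8
position: [0.5588, 0.1689, 0.2683]
ee_rot: [-179.8, 0.1, 90.2]
ft_force: [1.2, -0.1, -0.7]
finger_gap: 0.504
```

Call:
apply_moves([
  [[0.001,-0.022,0,0],[0.001,-0.022,0,0],[0.001,-0.022,0,0],[0.001,-0.022,0,0],[0.001,-0.022,0,0],[0.001,-0.022,0,0],[0.001,-0.022,0,0],[0.001,-0.022,0,0],[0.001,-0.022,0,0],[0.001,-0.022,0,0]],
])

```text
clock: 26.63
position: [0.5683, -0.0507, 0.2683]
ee_rot: [-179.8, 0.0, 90.2]
ft_force: [0.2, -0.3, -0.8]
finger_gap: 0.499
```

Call:
apply_moves([
  [[0.001,-0.022,0,0],[0.001,-0.022,0,0],[0.001,-0.022,0,0],[0.001,-0.022,0,0],[0.001,-0.022,0,0],[0.001,-0.022,0,0],[0.001,-0.022,0,0],[0.001,-0.022,0,0],[0.001,-0.022,0,0],[0.001,-0.01,0,0]],
])

```text
clock: 27.47
position: [0.5776, -0.2608, 0.268]
ee_rot: [-179.8, 0.0, 90.0]
ft_force: [0.3, -0.0, -1.2]
finger_gap: 0.502
```

Call:
apply_moves([
  [[0,0,0,0],[0,0,-0.02,0],[0,0,-0.025,0],[0,0,-0.025,0],[0,0,-0.025,0],[0,0,-0.025,0],[0,0,-0.02,0],[0,0,0,0],[0,0,0,0],[0,0,0,0]],
])

```text
clock: 28.3
position: [0.5803, -0.2557, 0.1309]
ee_rot: [179.9, -0.0, 90.3]
ft_force: [0.7, -0.4, -0.4]
finger_gap: 0.502
```

```bash
python3 snap.py c2 scene 240 140 340 220; python3 snap.py c2t top 290 130 430 235
```

```text
28.35 [ 0.5805 -0.2561  0.1314] [179.9   0.   90.2] [-0.7 -0.4 -0.3] 0.5038633980286157 [ 32.  37. -20.  97.  16.  49.   5.]
28.4 [ 0.5805 -0.2563  0.1315] [179.9   0.   90.2] [ 1.1 -0.3 -0.2] 0.4948123091449152 [ 32.  37. -20.  97.  16.  49.   5.]
```

View pics/c2.png

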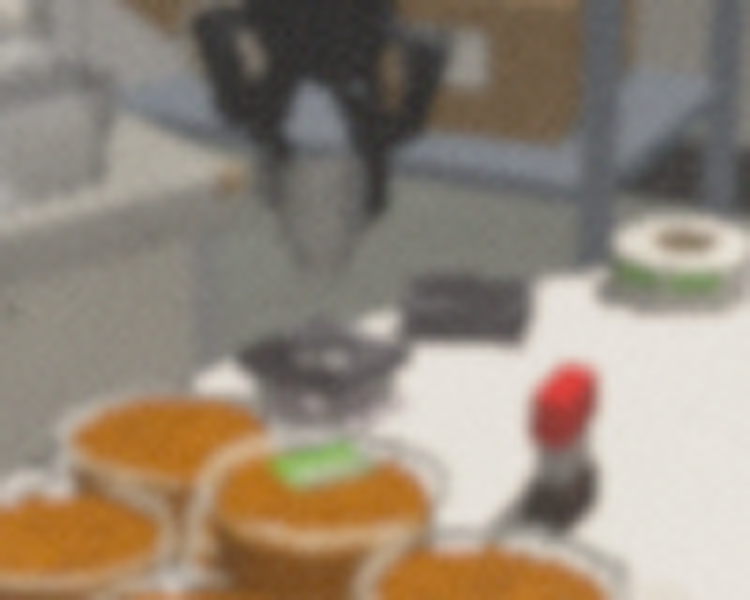

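View pics/c2t.png

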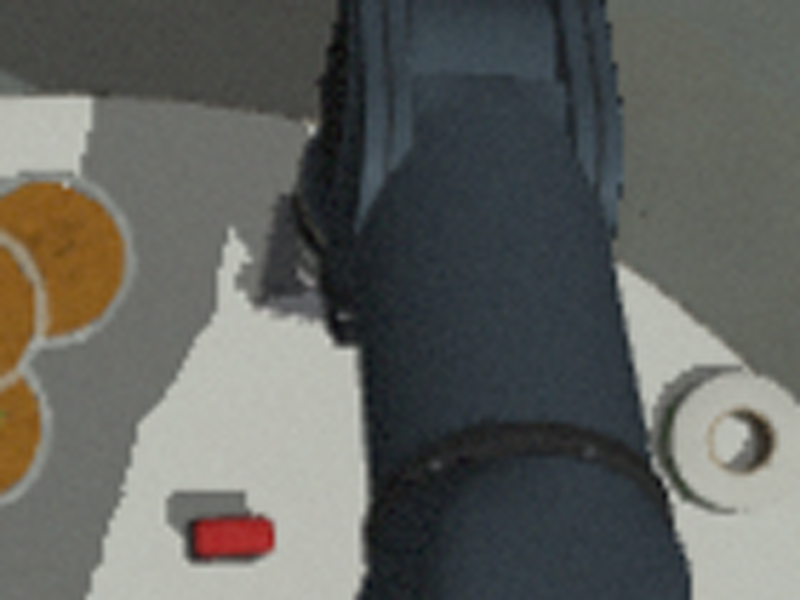

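Call:
apply_moves([
  [[0.0012,-0.0022,0,0],[0.0011,-0.0021,0,0],[0,0,0,0],[0,0,-0.01,0],[0,0,-0.012,0],[0,0,-0.012,0],[0,0,-0.006,0],[0,0,0,0],[0,0,0,0],[0,0,0,0]],
])

```text
clock: 29.23
position: [0.5822, -0.2608, 0.0898]
ee_rot: [180.0, -0.0, 90.2]
ft_force: [0.0, 0.2, -0.0]
finger_gap: 0.504
```

```bash
python3 snap.py c3 scene 260 150 330 206; python3 - <<'E'
from h import *
from scipy.optimize import least_squares
c=load("c3.npz");P=pts(c)
z=P[...,2]
b=(np.hypot(P[...,0]-.5828,P[...,1]+.2613)<.045)
for lo,hi in((.044,.060),(.064,.070),(.064,.075)):
    m=b&(z>lo)&(z<hi);p=P[m]
    zb=.040
    rad=np.where(p[:,2]<zb+.022,.012+(p[:,2]-zb)/.022*.0035,.022)
    r=least_squares(lambda q:np.hypot(p[:,0]-q[0],p[:,1]-q[1])-rad,[.583,-.2613],loss="soft_l1",f_scale=.002);print(lo,hi,len(p),r.x.round(4),np.median(abs(r.fun)).round(4))
E
```

```text
29.2833 [ 0.5823 -0.2609  0.0901] [180.    0.   90.2] [-0.9 -0.6 -0.8] 0.5047933779012479 [ 31.  40. -19.  98.  17.  45.   4.]
0.044 0.06 23 [ 0.5824 -0.2616] 0.0012
0.064 0.07 16 [ 0.5826 -0.2617] 0.0023
0.064 0.075 32 [ 0.5813 -0.2619] 0.0016
```

View pics/c3.png

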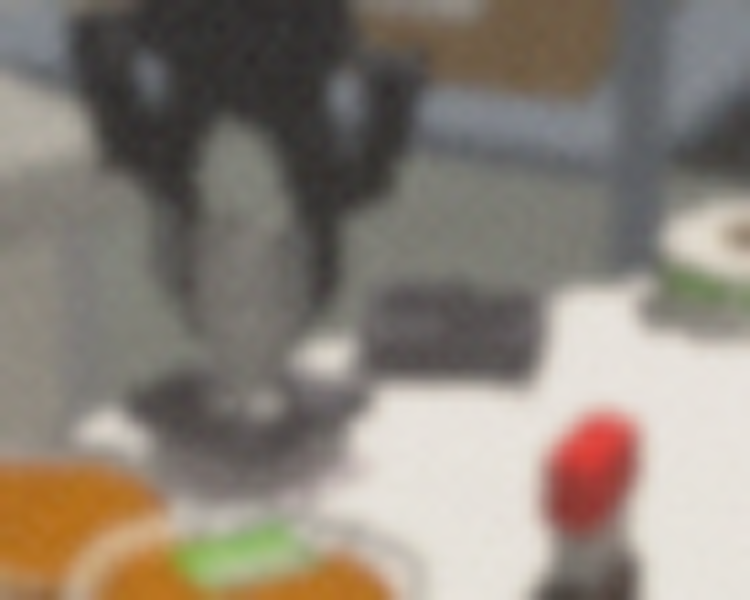

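Measured sleeve (582.4, −261.6) against the hole at (582.8, −261.3), so it is aligned over the hole. Lowering.

Call:
apply_moves([
  [[0.0003,0,-0.003,0],[0,0,-0.003,0],[0,0,-0.003,0],[0,0,-0.003,0],[0,0,-0.003,0],[0,0,-0.003,0],[0,0,-0.002,0],[0,0,0,0],[0,0,0,0],[0,0,0,0]],
])

```text
clock: 30.12
position: [0.5823, -0.2609, 0.0699]
ee_rot: [180.0, 0.0, 90.2]
ft_force: [-0.9, 0.0, -0.6]
finger_gap: 0.501
```

Call:
apply_moves([
  [[0,0,-0.001,0],[0,0,-0.001,0],[0,0,-0.001,0],[0,0,-0.001,0],[0,0,-0.001,0],[0,0,-0.001,0],[0,0,0,0],[0,0,0,0],[0,0,0,0],[0,0,0,0]],
])

```text
clock: 30.95
position: [0.5823, -0.2608, 0.0638]
ee_rot: [180.0, 0.0, 90.2]
ft_force: [0.0, -0.1, -1.3]
finger_gap: 0.505
```

```bash
python3 snap.py c4 scene 260 150 330 206
```

```text
31.0 [ 0.5823 -0.2609  0.0639] [180.    0.   90.2] [ 0.5  0.9 -1.6] 0.49878243286109797 [ 31.  42. -18.  99.  18.  42.   3.]
```

View pics/c4.png

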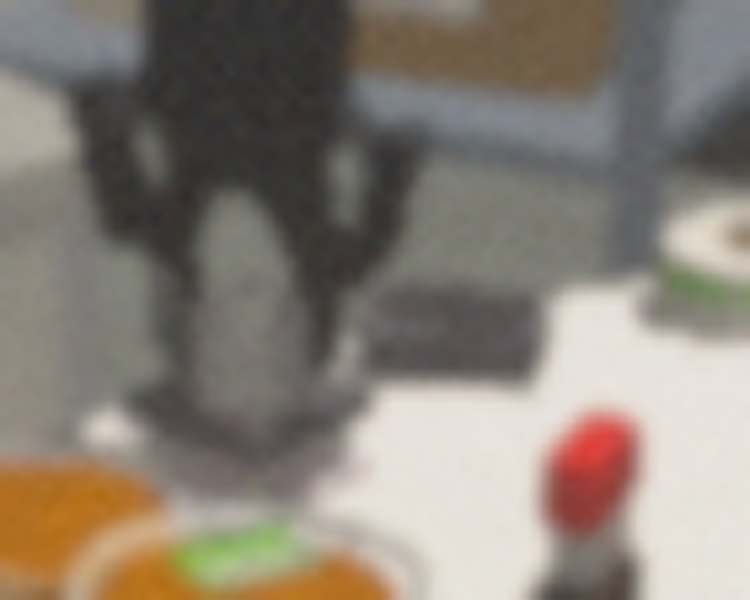

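The nose is in the hole with no force. Seat it and release.

Call:
apply_moves([
  [[0,0,-0.0005,0],[0,0,-0.0005,0],[0,0,-0.0005,0],[0,0,0,0],[0,0,0,0],[0,0,0,0],[0,0,0,0],[0,0,0,0],[0,0,0,0],[0,0,0,0]],
])

```text
clock: 31.83
position: [0.5823, -0.2609, 0.0632]
ee_rot: [180.0, 0.0, 90.2]
ft_force: [-2.9, 1.1, 8.3]
finger_gap: 0.5
```

Call:
apply_moves([
  [[0,0,0,0],[0,0,0,0],[0,0,0,0],[0,0,0,0],[0,0,0,0],[0,0,0,0],[0,0,0,0],[0,0,0,0],[0,0,0,0],[0,0,0,0]],
], jaw=0.085)

```text
clock: 32.67
position: [0.5822, -0.2608, 0.0623]
ee_rot: [-180.0, -0.0, 90.2]
ft_force: [-0.3, -0.3, 0.5]
finger_gap: 0.989
```

Call:
apply_moves([
  [[0,0,0.005,0],[0,0,0.02,0],[0,0,0.03,0],[0,0,0.03,0],[0,0,0.03,0],[0,0,0.03,0],[0,0,0.02,0],[0,0,0.01,0],[0,0,0,0],[0,0,0,0]],
])

```text
clock: 33.5
position: [0.582, -0.2608, 0.2368]
ee_rot: [-180.0, 0.0, 90.2]
ft_force: [0.8, -0.1, -0.5]
finger_gap: 0.993
```

Call:
apply_moves([
  [[-0.018,0.007,0,0],[-0.018,0.007,0,0],[-0.018,0.007,0,0],[-0.018,0.007,0,0],[-0.018,0.007,0,0],[-0.018,0.007,0,0],[-0.018,0.007,0,0],[-0.018,0.006,0,0],[-0.016,0.004,0,0],[0,0,0,0]],
])

```text
clock: 34.33
position: [0.4182, -0.201, 0.2356]
ee_rot: [-179.7, -0.1, 90.2]
ft_force: [-0.8, -0.2, -0.8]
finger_gap: 0.996
```

```bash
python3 snap.py c5 scene 260 150 360 230; python3 snap.py c5t top 290 130 430 235;python3 - <<'E'
from h import *
c=load("c5t.npz");b=blob(c,(325,155,370,197),.058,.09,.068);print(b[:2],np.median(pts(c)[...,2][b[3]>0]))
for n in("top0","c5t"):
    b=blob(load(n+".npz"),(315,212,345,236),.064,.09,.074);print(b[:2])
    f=load(n+".npz")["frame"];h=cv2.cvtColor(f,cv2.COLOR_BGR2HSV);m=(((h[...,0]<8)|(h[...,0]>172))&(h[...,1]>120)).astype(np.uint8);m[:212]=0;m[236:]=0;m[:,:315]=0;m[:,345:]=0
    M=cv2.resize(m,None,fx=8,fy=8,interpolation=cv2.INTER_NEAREST);cs,_=cv2.findContours(M,0,1);q=max(cs,key=cv2.contourArea);print(cv2.minAreaRect(q))
E
```

```text
34.3833 [ 0.4201 -0.2016  0.2359] [-179.8   -0.    90.2] [-0.   0.2  0.2] 0.9910188564400504 [ 38.  18. -24. 113.   9.  51.  10.]
34.4333 [ 0.4214 -0.2018  0.2362] [-179.9   -0.    90.2] [0.5 0.3 0.1] 0.9967018040369034 [ 38.  18. -24. 113.   9.  51.  10.]
((581.204696599369, -259.91447947320876), ((580.2918701171875, -260.0328063964844), (44.540985107421875, 45.00732421875), 88.72966766357422)) 0.06709550148259269
((422.8669983638298, -201.61342221497304), ((423.2677001953125, -201.57212829589844), (44.20895004272461, 25.069250106811523), 89.16658782958984))
((2647.499755859375, 1795.5), (110.99998474121094, 54.99999237060547), 0.0)
((421.83481743738287, -183.89176548239547), ((421.94158935546875, -184.0579071044922), (9.139958381652832, 21.889118194580078), 88.86148071289062))
((2603.499755859375, 1795.5), (54.99999237060547, 22.999996185302734), 90.0)
```

View pics/c5.png

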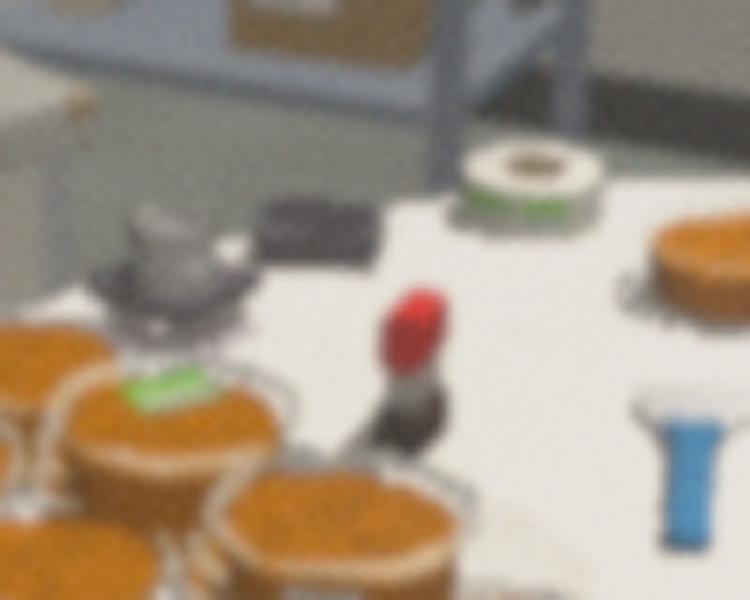

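View pics/c5t.png

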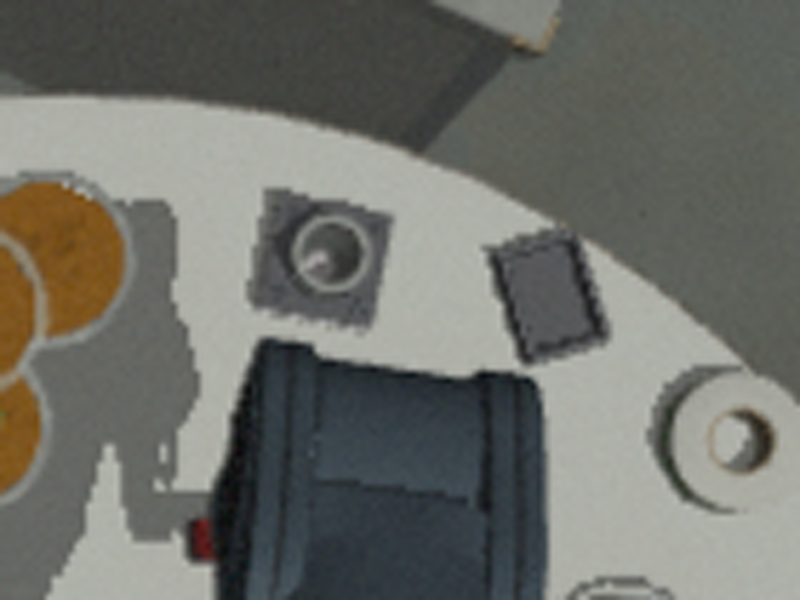

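The narrow sleeve hangs at (581.2, −259.9) with its rim at 67 mm, as expected. Next the stamp, grip 30 N.

Call:
apply_moves([
  [[0,0,-0.02,0],[0,0,-0.025,0],[0,0,-0.025,0],[0,0,-0.025,0],[0,0,-0.025,0],[0,0,-0.02,0],[0,0,-0.015,0],[0,0,-0.01,0],[0,0,-0.005,0],[0,0,0,0]],
])

```text
clock: 35.27
position: [0.4221, -0.2015, 0.0657]
ee_rot: [-179.9, -0.1, 90.2]
ft_force: [0.4, -0.2, -0.4]
finger_gap: 0.997
```

Call:
apply_moves([
  [[0,0,0,0],[0,0,0,0],[0,0,0,0],[0,0,0,0],[0,0,0,0],[0,0,0,0],[0,0,0,0],[0,0,0,0],[0,0,0,0],[0,0,0,0]],
], jaw=0, grip_force=30)

```text
clock: 36.1
position: [0.4225, -0.2021, 0.0678]
ee_rot: [180.0, 0.0, 90.2]
ft_force: [-0.6, -0.2, 5.8]
finger_gap: 0.244
```

```bash
python3 snap.py d1 scene 270 140 370 220
```

```text
36.15 [ 0.4225 -0.2021  0.0678] [180.    0.   90.2] [ 0.1 -0.1  6.5] 0.24386160391788375 [ 31.  32. -17. 124.  21.  26.  -1.]
```

View pics/d1.png

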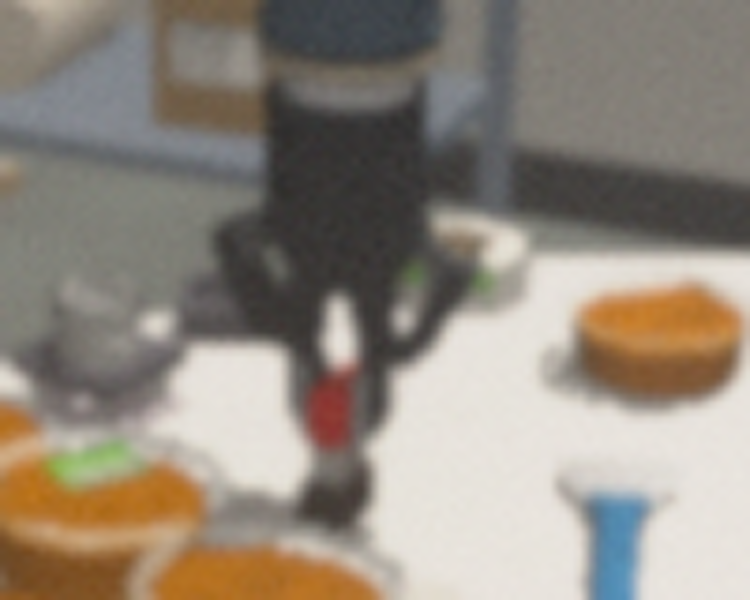

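Call:
apply_moves([
  [[0,0,0.01,0],[0,0,0.015,0],[0,0,0.02,0],[0,0,0.025,0],[0,0,0.025,0],[0,0,0.02,0],[0,0,0.015,0],[0,0,0,0],[0,0,0,0],[0,0,0,0]],
])

```text
clock: 36.98
position: [0.4217, -0.2018, 0.1967]
ee_rot: [-180.0, -0.0, 90.2]
ft_force: [-0.0, 0.8, -1.3]
finger_gap: 0.247
```

Call:
apply_moves([
  [[0.007,-0.01,0,-3.5],[0.007,-0.01,0,-4],[0.007,-0.01,0,-4],[0.007,-0.01,0,-4],[0.007,-0.01,0,-4],[0.007,-0.01,0,-4],[0.007,-0.01,0,-4],[0.007,-0.01,0,-4],[0.007,-0.01,0,-4],[0.007,-0.01,0,-4]],
])

```text
clock: 37.82
position: [0.492, -0.302, 0.1956]
ee_rot: [-179.9, 0.0, 50.5]
ft_force: [-0.8, -0.2, -0.9]
finger_gap: 0.249
```

Call:
apply_moves([
  [[0.007,-0.01,0,-4],[0.007,-0.01,0,-4],[0.007,-0.01,0,-4],[0.007,-0.01,0,-4],[0.007,-0.01,0,-4],[0.007,-0.01,0,-4],[0.007,-0.01,0,-4],[0.007,-0.01,0,-4],[0.007,-0.01,0,-4],[0,0,0,0]],
])

```text
clock: 38.65
position: [0.5554, -0.3932, 0.1951]
ee_rot: [-180.0, 0.1, 14.5]
ft_force: [0.4, 0.1, -0.9]
finger_gap: 0.244
```

```bash
python3 snap.py d2 scene 270 120 370 200
```

```text
38.7 [ 0.5549 -0.3921  0.1952] [-1.799e+02  1.000e-01  1.470e+01] [ 0.4  1.2 -1. ] 0.23943580752981902 [ 32.  36.  -1.  86.   1.  58. -45.]
```

View pics/d2.png

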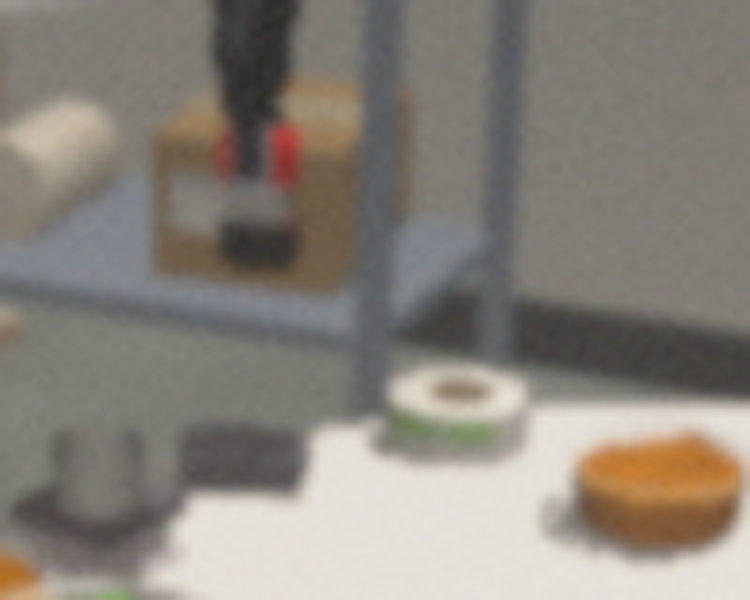

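Call:
apply_moves([
  [[0.0032,-0.0008,0,0],[0.0031,-0.0007,0,0],[0,0,-0.015,0],[0,0,-0.02,0],[0,0,-0.02,0],[0,0,-0.02,0],[0,0,-0.012,0],[0,0,0,0],[0,0,0,0],[0,0,0,0]],
])

```text
clock: 39.53
position: [0.5621, -0.3936, 0.1115]
ee_rot: [179.9, -0.1, 14.7]
ft_force: [0.3, -0.4, -0.2]
finger_gap: 0.246
```

```bash
python3 snap.py d3 scene 270 130 350 194
```

```text
39.5833 [ 0.5623 -0.3938  0.1118] [ 1.799e+02 -1.000e-01  1.470e+01] [ 0.3 -0.1  0.4] 0.24736552147656232 [ 32.  41.  -1.  89.   1.  49. -45.]
```

View pics/d3.png

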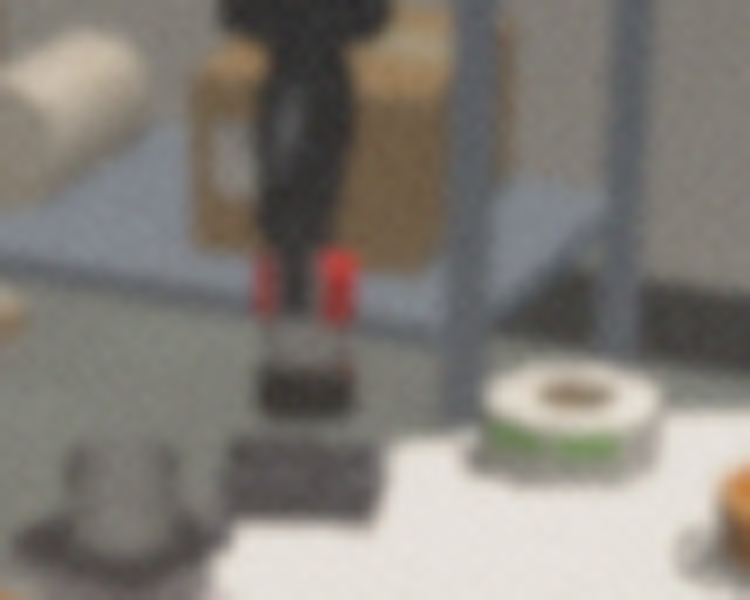

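The foot is centred over the dock: foot x≈307 and dock x≈303 in the zoom. Lowering.

Call:
apply_moves([
  [[0,0,-0.005,0],[0,0,-0.005,0],[0,0,-0.005,0],[0,0,-0.005,0],[0,0,-0.005,0],[0,0,-0.005,0],[0,0,-0.004,0],[0,0,0,0],[0,0,0,0],[0,0,0,0]],
])

```text
clock: 40.42
position: [0.5617, -0.3934, 0.0764]
ee_rot: [180.0, -0.0, 14.7]
ft_force: [-0.1, 0.4, -1.0]
finger_gap: 0.246
```

Call:
apply_moves([
  [[0,0,-0.001,0],[0,0,-0.001,0],[0,0,-0.001,0],[0,0,-0.001,0],[0,0,0,0],[0,0,0,0],[0,0,0,0],[0,0,0,0],[0,0,0,0],[0,0,0,0]],
])

```text
clock: 41.25
position: [0.5617, -0.3934, 0.073]
ee_rot: [180.0, -0.0, 14.7]
ft_force: [-0.9, 0.3, 6.1]
finger_gap: 0.245
```

Floor contact at 6 N. Releasing.

Call:
apply_moves([
  [[0,0,0,0],[0,0,0,0],[0,0,0,0],[0,0,0,0],[0,0,0,0],[0,0,0,0],[0,0,0,0],[0,0,0,0],[0,0,0,0],[0,0,0,0]],
], jaw=0.07)

```text
clock: 42.08
position: [0.5615, -0.3934, 0.0723]
ee_rot: [-180.0, 0.0, 14.7]
ft_force: [-0.6, -1.4, -0.1]
finger_gap: 0.821
```

Call:
apply_moves([
  [[0,0,0.005,0],[0,0,0.02,0],[0,0,0.03,0],[0,0,0.03,0],[0,0,0.03,0],[0,0,0.03,0],[0,0,0.02,0],[0,0,0.01,0],[0,0,0,0],[0,0,0,0]],
])

```text
clock: 42.92
position: [0.5613, -0.3932, 0.2468]
ee_rot: [-180.0, 0.0, 14.7]
ft_force: [0.2, 0.2, 0.2]
finger_gap: 0.819
```

Call:
apply_moves([
  [[-0.02,0,0,0],[-0.02,0,0,0],[-0.02,0,0,0],[-0.02,0,0,0],[-0.02,0,0,0],[-0.02,0,0,0],[-0.02,0,0,0],[-0.01,0,0,0],[0,0,0,0],[0,0,0,0]],
])

```text
clock: 43.75
position: [0.4117, -0.3932, 0.2466]
ee_rot: [-179.9, 0.0, 14.7]
ft_force: [0.0, 0.0, 0.8]
finger_gap: 0.819
```

```bash
python3 snap.py e1 scene 150 130 400 310; python3 snap.py e1t top 130 130 450 280; python3 - <<'E'
from h import *
c=load("e1t.npz");P=pts(c);z=P[...,2]
for n,b,lo,hi,h in(("insert",(170,140,218,195),.098,.13,.108),("nsleeve",(325,155,370,197),.058,.09,.068),("stamp",(365,155,408,203),.068,.1,.079),("cup",(380,225,425,268),.03,.06,.046),("roll",(398,190,435,222),.02,.05,.03)):
    r=blob(c,b,lo,hi,h);print(n,np.round(r[0],1),[np.round(q,1) for q in r[1]],"z",np.median(z[r[3]>0]).round(4))
E
```

```text
43.8 [ 0.4125 -0.393   0.2467] [-180.    -0.    14.7] [1. 0. 1.] 0.8181997667685422 [ 40.  24.  -1.  99.   0.  57. -37.]
43.85 [ 0.4129 -0.393   0.2468] [-180.    -0.    14.8] [-0.6 -0.3 -0.2] 0.8222806728957655 [ 40.  24.  -1.  99.   0.  57. -37.]
insert [612.1 248.1] [array([612.9, 248.6]), array([40.7, 41.1]), np.float64(89.9)] z 0.1072
nsleeve [ 581.2 -260. ] [array([ 580.3, -260. ]), array([44.5, 45. ]), np.float64(88.7)] z 0.0673
stamp [ 558.7 -391.1] [array([ 559. , -390.3]), array([48. , 26.7]), np.float64(16.6)] z 0.0784
cup [ 340.6 -422.4] [array([ 340.6, -418.5]), array([ 69.7, 104.6]), np.float64(78.8)] z 0.0328
roll [ 490.1 -485.5] [array([ 492.7, -484.5]), array([41.9, 82.3]), np.float64(25.7)] z 0.0295
```

View pics/e1.png

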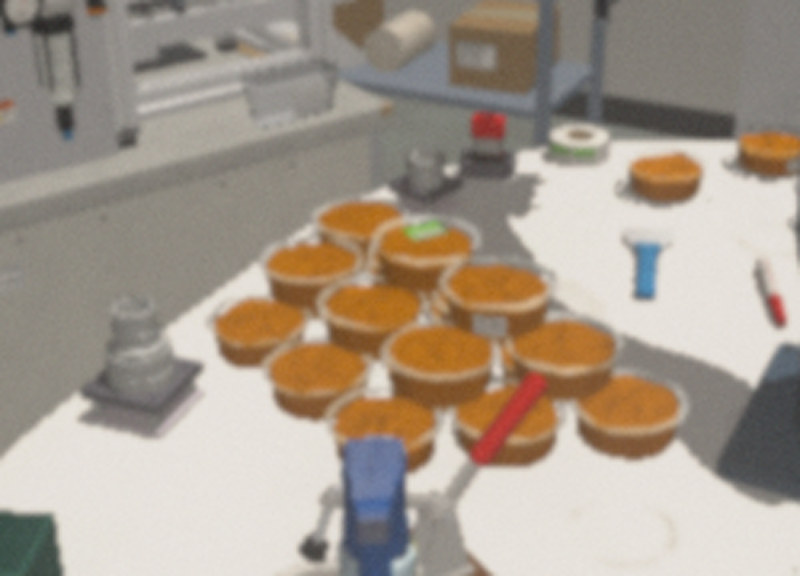

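View pics/e1t.png

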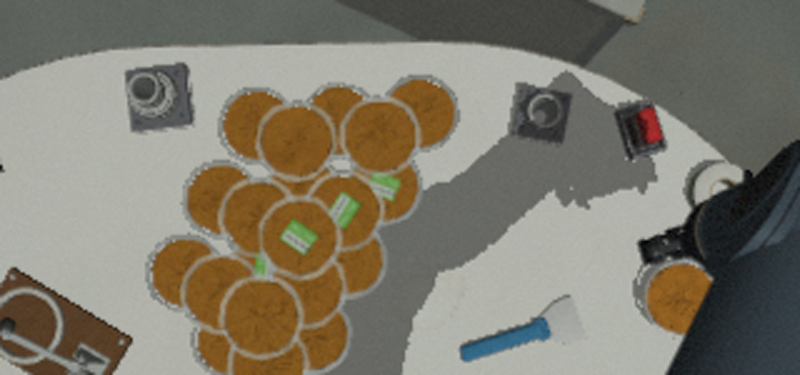

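Everything is seated in both views. The arm partly hides the cup and roll in the top view, but the scene view shows both where they were. Handing in.

```bash
python3 -c "
from workcell import workorder;print(workorder.hand_in())"
```

```text
the job is handed in; nothing more can be done
None
```

All four parts are in their holders and the job is handed in; the last reading before it was at 43.9 s. The robot gave no verdict.

I hung the wide sleeve first, let go and checked it was seated. I then released the insert about 2 mm above its seat without pushing it down. After that I hung the narrow sleeve and stood the stamp in the dock.

**Last checks, just before handing in:**

| Part | Measured | Expected |
|---|---|---|
| Insert, top height | 107 mm | 108 mm |
| Narrow sleeve, rim height | 67 mm | 68 mm |
| Stamp, top height | 78 mm | 79 mm |

- **Position:** the insert, narrow sleeve and stamp all read within about 4 mm of their holders' centres. The wide sleeve was last measured on its own before the insert went in, centred within 1 mm.
- **Forces:** the largest reading at the end of any move was about 9 N.
- **Incomplete check:** the arm partly hid the paste cup and sticker roll in the final top view, so their measured centres are not reliable. The scene view shows both where they were, and I never moved to them.

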